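# Load the steriliser and throw its locking toggle

### The arm

A 7-joint arm with a two-finger parallel gripper is mounted at the origin on the work surface. World frame = base frame: x ahead of the robot, y to its left, z up, the work surface at z = 0. Lengths are in m, angles in rad, forces in N, time in s.
With the tool pointing down it reaches from about 0.4 to 0.9 m from the base axis. Payload 5.6 kg.
Tool frame: the origin (TCP) lies midway between the tips of the shut fingers; the grasp point (between the pads) lies 19 mm behind it; z points along the fingers, y is the direction in which the jaws open and shut (so a half turn about z gives the same grasp; the last joint's range is limited). The gripper opens to 92 mm and grips with 3 to 60 N. Pads are 20 mm wide; open, the fingers measure 128 mm over their backs; the gripper's body (75 mm by 189 mm) begins 69 mm behind the grasp point.
Start: joints at [-1.214, 0.468, -0.012, 1.603, 0.006, 1.071, -0.056], TCP at [0.253, 0.599, 0.182] pointing down, gripper open.
Joint ranges: [-2.53, 2.53], [-0.31, 2.02], [-1.57, 1.55], [0.28, 2.44], [-1.29, 4.43], [0.15, 1.84], [-2.92, 2.92]. Speed limits (rad/s): [2.57, 2.57, 3.14, 3.14, 3.14, 3.14, 3.14].

### API

Orientations are given as a rotation vector (axis times angle).
In Python, from plant import ctrl gives the robot as it stands.
- The arm moves only by the shell command python3 -m crank 'ROWS'. ROWS is text: rows parted by semicolons, each of 7 numbers parted by spaces: the shift along the world's x, y, z in cm, then the turn, a rotation vector about the world's x, y, z in degrees, then the opening in per cent of the stroke, from 0 (shut) to 100 (fully open). A call has exactly 8 rows; each row shifts and turns the commanded pose from where the row before left it; what a row does not reach is not made up. A row lasts 1/10 s, in which the tool goes at most 50 mm and 8.59 degrees, less where a joint would pass 70% of its speed; a pose out of reach is approached as far as the arm can. A call with a gripper value outside its range is refused whole. The fingers move at their own pace and stop on an object; the grip force is fixed at half the most. Time passes only in rows, so rows that do not move let the fingers close, or fill a call up. It gives the time, the measured TCP pose, the force and the opening at its end, in the units of the state.
- ctrl.get_obs(): the state, without advancing time (a new reading comes with each control period).
- ctrl.capture(name): name is "side" or "top"; returns a dict with "frame" (420x560x3 uint8, blue, green, red), "camera_matrix" (3x3 intrinsics, pixels), "R" (3x3) and "t" (3): a world point X has camera coordinates R X + t. Camera axes: x right, y down, z forward; pixel columns grow to the right and rows downward; lengths in m; the calibration is good to about 2 mm. A picture is of the moment at which its call begins. There is no depth.
- ctrl.close_job(): hands the job in, once; it reports no verdict.
The state is a dict: "time": time; "joint_pos": joint angles; "qvel": joint speeds; "joint_efforts": joint torques, N m; "tcp_pos": TCP position; "tool_rot": TCP orientation; "ft_force": force on the tool from outside, world axes, zero at the start; "wrist_torque": the same for the moment, N m; "grip_width": opening from 0.0 (shut) to 1.0 (fully open).
Only numpy, scipy, OpenCV 4.12 (cv2) and the standard library are available. Lean on these libraries where they do the work, as an engineer would, in place of code of your own. Each camera call takes 0.05 s, during which the arm holds its last target.

### The job

Pick the meat mallet out of the utensil crate and lay it gently down inside the well of the steriliser, leaving the other utensils in the crate. Then switch the steriliser on: pull its locking toggle bat outward along its own length until it clears the lock gate, flip it over the gate to the other side, and let go so that it springs fully home there. Do not push the pot or the shaker about.

Things in the scene. Friction and masses are not known exactly. Their poses are not given: they have to be found in the camera images.
- steriliser: Fixed stainless counter-top utensil steriliser, 260 (x) by 280 (y) mm, 105 mm high. Origin under its middle on the table (its box spans x -135 to +125 mm, y -140 to +140 mm); -x is its front (console) side, z up. It may be turned about z. The console with the toggle is the front part (x -135 to -25 mm, top at z 105 mm); behind it is the open well.
- well_floor (a point): Centre of the well's flat floor, at (45, 0, 50) mm in the steriliser's frame, axes as the steriliser's. The well's inside is 140 mm (x) by 250 mm (y) and 55 mm deep, its rim at z 105 mm.
- toggle (a joint): Hinge of the toggle, rad. 0: off, bat leaning 0.5 rad from upright to the steriliser's +y side; 0.5: upright; 1.0: on, leaning 0.5 rad to its -y side (end stop). Its axis is parallel to the steriliser's x axis through (-85, 0, 98) mm in the steriliser's frame. Light friction, stays where left. While the bat is in, a cross pin on it is blocked by the gate after about 0.07 rad of play.
- bat (a joint): How far the toggle bat is pulled outward along its own length, m: 0 home, 0.020 end stop. A spring pulls it home: 3 N at 0 rising to 5.5 N at 0.020. About 0.010 to 0.011 is needed for its cross pin to pass over the gate; keep it out until it is past.
- bat_grip (a point): Point on the axis of the bat's black round grip (22 mm diameter, 38 mm long, ending 19 mm beyond this point; a thinner 13 mm steel stem below), 74 mm from the hinge axis when home; z points outward along the bat, x along the hinge axis. Two dark steel gate cheeks flank the stem, 16 mm either side along the hinge axis, 38 mm wide over all, up to z 134 mm in the steriliser's frame.
- mallet: The aluminium meat mallet, 190 mm long, about 0.36 kg, lying along its x axis: block head 40 (x) by 56 (y) by 44 (z) mm from x 60 to 100 mm, round straight handle 19 mm diameter from x -90 to 60 mm with its axis at z 22 mm. Origin on its underside. Centre of mass at about x 67 mm. It is the only utensil with a block head; its place among the utensils varies.
- mallet_head (a point): Centre of the mallet's head.
- mallet_end (a point): End of the mallet's handle, on its axis.
- mallet_grip (a point): A good point to grip: on the handle axis, 17 mm behind the head. Axes as the mallet's.
- crate: Fixed open grey plastic crate, 320 (x) by 280 (y) by 60 mm high, walls and floor 6 mm. Origin under its middle; x along its longer side; may be turned about z.
- turner: Flat slotted turner with black handle, 190 mm long, 14 mm high, along its x (blade at +x). Origin under its middle. In the crate; stays there.
- tongs: Shut steel tongs, 190 mm long, 36 mm wide, 18 mm high, along x. Origin under the middle. In the crate; stays there.
- scraper: Dough scraper with wooden grip, 112 mm long (along y), 58 mm wide, 16 mm high. Origin under the middle. In the crate; stays there.
- pot: Small open stainless pot, 100 mm across plus two side handles, 65 mm high, on the table beyond the work; origin under its middle. Bystander.
- shaker: Steel shaker, 56 mm across, 85 mm high, on the table beyond the work; origin under its middle. Bystander.
There are look-alikes about, which are no part of the job. What is shaped like the turner but blue is not meant.

How it is judged:
On the way, in this order (a step that is already met when the one before it is completed fails the run):
1. the mallet lies in the steriliser's well, let go, with the toggle still off (x of mallet_head in the frame of steriliser between -0.025 and 0.115 m and y of mallet_head in the frame of steriliser between -0.125 and 0.125 m and z of mallet_head in the frame of steriliser between 0.05 and 0.095 m and x of mallet_end in the frame of steriliser between -0.027 and 0.117 m and y of mallet_end in the frame of steriliser between -0.127 and 0.127 m and z of mallet_end in the frame of steriliser between 0.05 and 0.095 m and linear speed of mallet below 0.03 m/s and contact force between the fingers and mallet below 0.2 N and value of joint toggle below 0.2 rad), for 0.2 s.
2. the bat is pulled outward at least 9 mm while still on its off side (value of joint bat above 0.009 m and value of joint toggle below 0.45 rad).
3. the toggle is flipped to the on side and the bat is home (value of joint toggle above 0.88 rad and value of joint bat below 0.003 m), for 0.2 s.
At the end, for the whole second after the job is handed in: Mallet at rest in the steriliser's well (head centre and handle end inside its walls, 10 mm or more below the rim); toggle above 0.88 rad with the bat home within 3 mm; middles of turner, tongs and scraper inside the crate, less than 50 mm above its underside (all of step 3 and x of mallet_head in the frame of steriliser between -0.025 and 0.115 m and y of mallet_head in the frame of steriliser between -0.125 and 0.125 m and z of mallet_head in the frame of steriliser between 0.05 and 0.095 m and x of mallet_end in the frame of steriliser between -0.027 and 0.117 m and y of mallet_end in the frame of steriliser between -0.127 and 0.127 m and z of mallet_end in the frame of steriliser between 0.05 and 0.095 m and linear speed of mallet below 0.03 m/s and x of turner in the frame of crate between -0.16 and 0.16 m and y of turner in the frame of crate between -0.14 and 0.14 m and z of turner in the frame of crate between -0.005 and 0.05 m and x of tongs in the frame of crate between -0.16 and 0.16 m and y of tongs in the frame of crate between -0.14 and 0.14 m and z of tongs in the frame of crate between -0.005 and 0.05 m and x of scraper in the frame of crate between -0.16 and 0.16 m and y of scraper in the frame of crate between -0.14 and 0.14 m and z of scraper in the frame of crate between -0.005 and 0.05 m); the robot touches nothing.
It fails at once if the pot or the shaker is pushed more than 30 mm (distance of any of pot, shaker from where it was at the start of the episode above 0.03 m).
It fails at once if the mallet is dropped or thrown into the well (faster than 0.8 m/s inside or just over it) (linear speed of mallet above 0.8 m/s and x of mallet_head in the frame of steriliser between -0.025 and 0.115 m and y of mallet_head in the frame of steriliser between -0.125 and 0.125 m and z of mallet_head in the frame of steriliser between 0.03 and 0.13 m).
It also fails if it takes over 67 s, if anything falls off the work surface, if the arm or the gripper's body presses on something with over 40 N, if the wrist force passes 120 N, or if a joint passes its speed limit or range.

## Working session

There is one attempt and no reset: what is moved stays moved. The work goes in short steps, Python scripts to look and compute and a shell command to move; the robot and the scene stay as the last step left them, time stands still between calls to the robot, and variables do not carry over. Pictures are saved under pics/ and viewed, and the job is handed in when it is done.

```bash
ls; mkdir -p pics
python3 - <<'E'
from plant import ctrl
import cv2
o=ctrl.get_obs(); print(o)
for n in("side","top"):
    c=ctrl.capture(n); cv2.imwrite(f"pics/{n}0.png",c["frame"]); print(n,c["camera_matrix"],c["R"],c["t"])
E
```

```text
pics
{'time': 0.0, 'joint_pos': array([-1.21398873,  0.46834541, -0.01160768,  1.60361835,  0.00603137,
        1.0713745 , -0.05630997]), 'qvel': array([-3.49801674e-04, -5.14568182e-05, -4.27511454e-04, -2.36514652e-04,
       -1.41307571e-03, -2.03183337e-04,  2.37862400e-03]), 'joint_efforts': array([-5.95305683e-04, -5.20582795e+01, -1.33063769e-02, -2.43744886e+01,
       -5.67221933e-02,  1.70706556e-02,  1.42708218e-04]), 'tcp_pos': array([0.25283664, 0.59812843, 0.18106319]), 'tool_rot': array([-6.23886892e-01, -3.07882035e+00,  2.67096844e-03]), 'ft_force': array([ 0.52672869, -0.0292039 , -0.66325589]), 'wrist_torque': array([-0.00943463, -0.03396106, -0.01211263]), 'grip_width': 1.0014613879640308}
side [[444.67335348   0.         279.25035093]
 [  0.         444.67335348 208.83864638]
 [  0.           0.           1.        ]] [[ 0.85201591 -0.52345576 -0.00793413]
 [-0.40196635 -0.64441077 -0.65050581]
 [ 0.33539818  0.55743055 -0.75945984]] [-0.37849519  0.34122157  1.29833764]
top [[412.55480214   0.         284.41790017]
 [  0.         412.55480214 204.08307821]
 [  0.           0.           1.        ]] [[ 0.0112908  -0.9999154   0.00645905]
 [-0.99640462 -0.0117931  -0.08389729]
 [ 0.08396636 -0.00548856 -0.99645347]] [0.10960331 0.50931962 1.35236599]
```

View pics/side0.png

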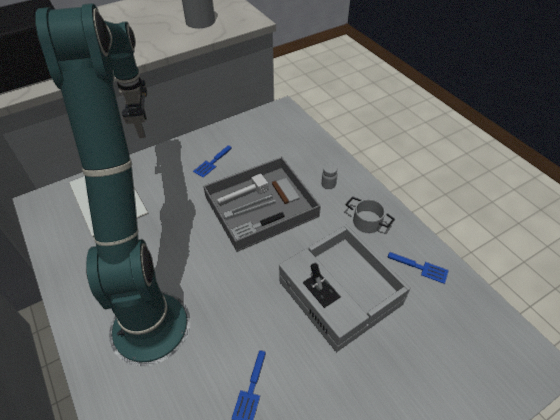

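View pics/top0.png

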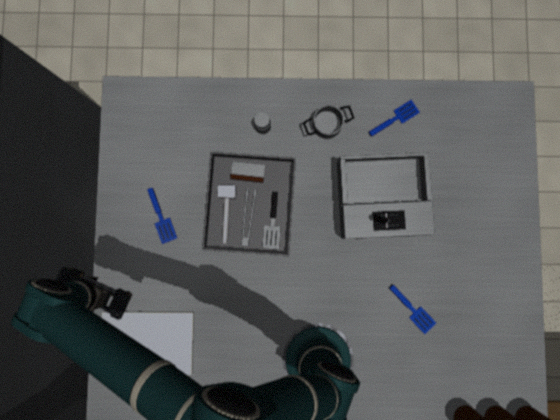

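The side view shows the mallet head at about (261,182), and the toggle grip at about (315,270). In the top view the mallet head is at about (227,191), its handle runs down to (225,242), and the steriliser is at about (385,195). I'll zoom in on these.

Run:
```python
import cv2
s=cv2.imread("pics/side0.png");t=cv2.imread("pics/top0.png")
def z(im,x,y,w,h,k,n): cv2.imwrite("pics/"+n,cv2.resize(im[y:y+h,x:x+w],None,fx=k,fy=k,interpolation=cv2.INTER_CUBIC))
z(t,195,145,105,115,5,"zt_crate.png")
z(t,325,145,115,100,6,"zt_st.png")
z(s,200,155,125,95,6,"zs_crate.png")
z(s,275,225,135,125,4.5,"zs_st.png")
```

```text
(no output)
```

View pics/zt_crate.png

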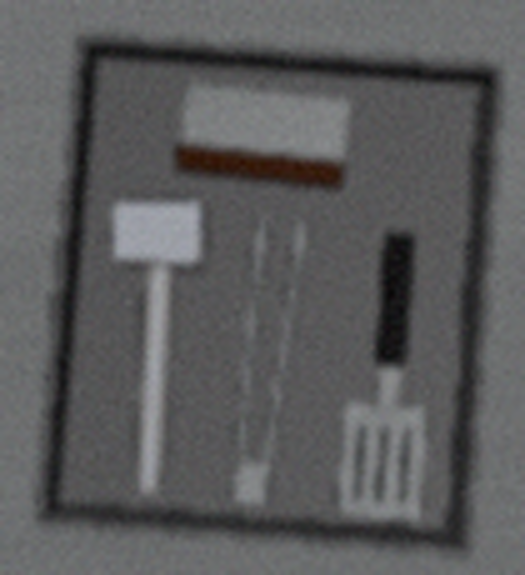

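View pics/zt_st.png

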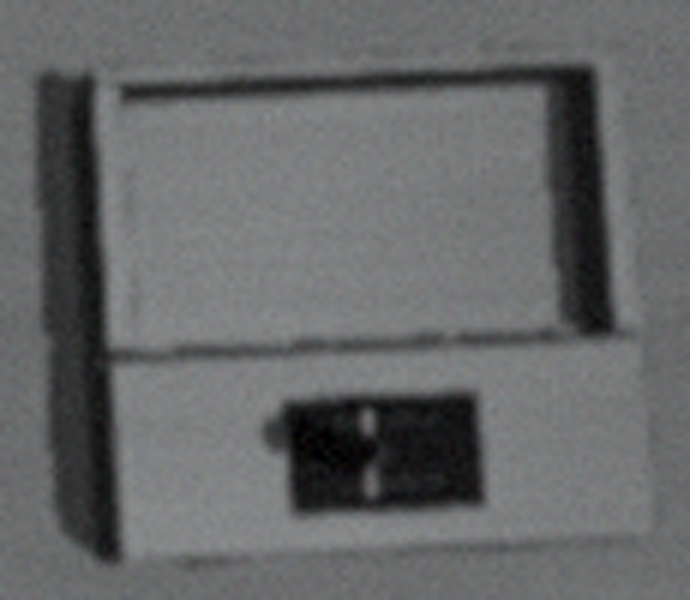

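View pics/zs_crate.png

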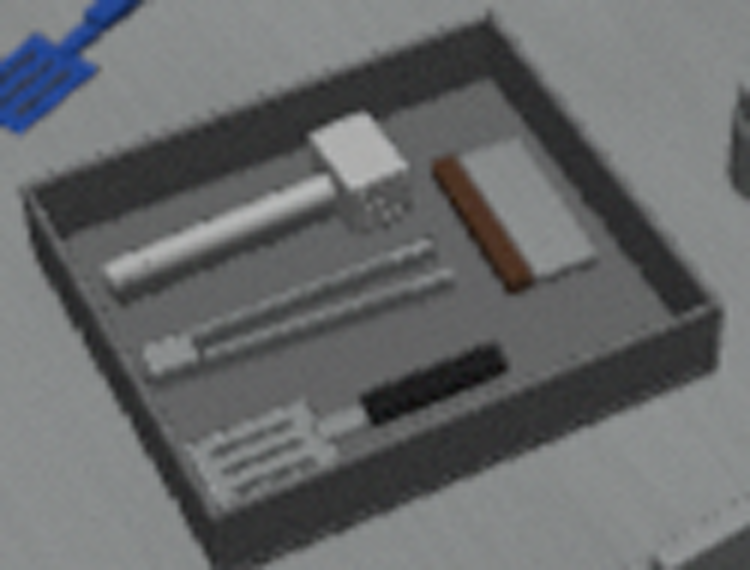

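View pics/zs_st.png

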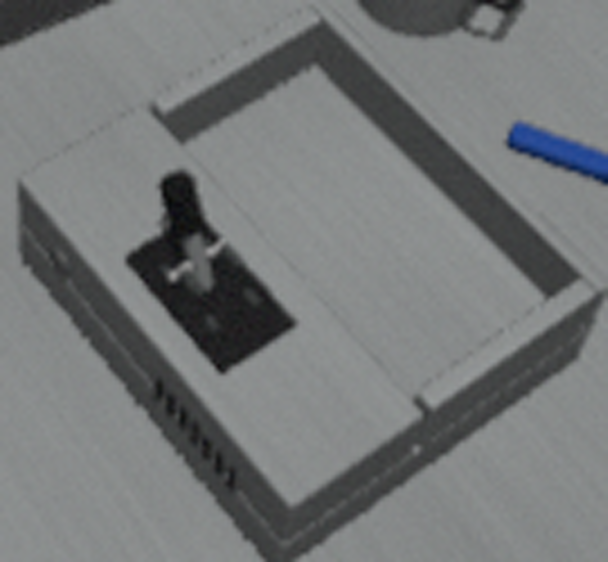

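```bash
cat > h.py <<'E'
import numpy as np, cv2
from plant import ctrl
def cams(): return {n:ctrl.capture(n) for n in("side","top")}
def P(c): return c["camera_matrix"]@np.hstack([c["R"],c["t"].reshape(3,1)])
def tri(C,ps,pt):
    X=cv2.triangulatePoints(P(C["side"]),P(C["top"]),np.array(ps,float).reshape(2,1),np.array(pt,float).reshape(2,1)).ravel()
    X=X[:3]/X[3]
    e=[np.linalg.norm(proj(C[n],X)-p) for n,p in(("side",ps),("top",pt))]
    return X,max(e)
def proj(c,X):
    v=c["camera_matrix"]@(c["R"]@np.asarray(X)+c["t"]); return v[:2]/v[2]
def plane(c,p,z):
    d=c["R"].T@np.linalg.solve(c["camera_matrix"],[p[0],p[1],1]); o=-c["R"].T@c["t"]
    return o+d*(z-o[2])/d[2]
E
python3 - <<'E'
from h import *
C=cams()
np.set_printoptions(precision=4,suppress=True)
S=lambda z,o,k:np.array(z)/k+np.array(o)-.5+.5/k
tc=lambda *p:S(p,(195,145),5); ts=lambda *p:S(p,(325,145),6); sc=lambda *p:S(p,(200,155),6); ss=lambda *p:S(p,(275,225),4.5)
for n,a,b in [("head top",sc(360,151),tc(157,232)),("hend",sc(120,268),tc(149,490)),("hstart",sc(328,188),tc(158,266)),
 ("FL",ss(20,182),ts(118,557)),("FR",ss(287,508),ts(652,530)),("BR",ss(605,292),ts(622,62)),("BL",ss(317,8),ts(95,75)),
 ("plateL",ss(127,260),ts(293,510)),("plateR",ss(295,323),ts(475,397)),("plateF",ss(225,370),ts(482,500)),("griptip",ss(178,178),ts(275,432))]:
    X,e=tri(C,a,b); print(n,X,round(e,2))
# auto head mask
for n,(x,y,w,h) in (("top",(205,180,40,70)),("side",(215,170,60,40))):
    g=cv2.cvtColor(C[n]["frame"],cv2.COLOR_BGR2GRAY)[y:y+h,x:x+w]
    print(n,np.percentile(g,[5,50,90,97,100]))
    for th in (140,155,170,185):
        k,l,st,ce=cv2.connectedComponentsWithStats((g>th).astype(np.uint8)); 
        for i in range(1,k):
            if st[i,4]>25: print(th,st[i]+[x,y,0,0,0],ce[i]+[x,y])
E
```

```text
head top [0.548  0.3071 0.0444] 0.38
hend [0.3822 0.3086 0.0345] 1.31
hstart [0.5268 0.3094 0.0217] 0.04
FL [ 0.3994 -0.0729  0.0933] 0.05
FR [ 0.4144 -0.3506  0.0965] 0.75
BR [ 0.665  -0.3401  0.0996] 0.52
BL [ 0.6536 -0.0604  0.095 ] 0.13
plateL [ 0.4245 -0.163   0.0999] 0.07
plateR [ 0.4851 -0.2576  0.1052] 0.25
plateF [ 0.4309 -0.2607  0.1036] 0.01
griptip [ 0.4671 -0.1477  0.1388] 1.48
top [ 44.   85.  136.1 158.  164. ]
140 [218 186  17  11 168] [225.881  190.7381]
140 [224 199   4  43  91] [225.4176 219.1978]
155 [219 187  15   9 124] [226.0887 190.879 ]
side [ 49.  97. 141. 174. 184.]
140 [252 174  16  12 112] [259.2679 179.625 ]
140 [218 184  37  18 128] [236.4141 192.2812]
155 [253 174  14  12  98] [259.3163 179.7245]
155 [218 185  37  16  88] [237.0455 192.    ]
170 [253 175  14  11  87] [259.2529 179.9195]
170 [224 185  31  13  44] [240.0909 190.7045]
```

Run:
```python
from h import *
C=cams()
np.set_printoptions(precision=4,suppress=True)
S=lambda z,o,k:np.array(z)/k+np.array(o)-.5+.5/k
tc=lambda *p:S(p,(195,145),5); ts=lambda *p:S(p,(325,145),6); sc=lambda *p:S(p,(200,155),6); ss=lambda *p:S(p,(275,225),4.5)
for n,a,b,z in [("head",(259.3,179.8),(226,190.8),.05),("hend",sc(122,268),tc(149,490),.028),("hstart",sc(330,192),tc(158,266),.028),
 ("FL",ss(20,182),ts(118,557),.105),("FR",ss(287,508),ts(652,530),.105),("BR",ss(605,292),ts(622,62),.105),("BL",ss(317,8),ts(95,75),.105)]:
    print(n,tri(C,a,b)[0],"side",plane(C["side"],a,z)[:2],"top",plane(C["top"],b,z)[:2])
# expected TCP pixel at the gripper for calibration check
o=ctrl.get_obs(); print(o["tcp_pos"],[proj(C[n],o["tcp_pos"]) for n in C])
```

```text
head [0.5479 0.3075 0.044 ] side [0.5455 0.3021] top [0.5468 0.3068]
hend [0.3827 0.3083 0.0343] side [0.3885 0.3118] top [0.3782 0.3111]
hstart [0.5277 0.3099 0.0172] side [0.5236 0.3005] top [0.526  0.3086]
FL [ 0.3994 -0.0729  0.0933] side [ 0.3956 -0.0796] top [ 0.3992 -0.0711]
FR [ 0.4144 -0.3506  0.0965] side [ 0.4096 -0.3526] top [ 0.4163 -0.3485]
BR [ 0.665  -0.3401  0.0996] side [ 0.6633 -0.3422] top [ 0.6624 -0.3373]
BL [ 0.6536 -0.0604  0.095 ] side [ 0.6476 -0.0661] top [ 0.652  -0.0592]
[0.253  0.5985 0.1817] [array([144.7117, 134.3918]), array([116.2327, 285.5835])]
```

```bash
python3 -m crank '3.2 -3.6 0 0 0 2.7 42; 3.2 -3.6 0 0 0 2.7 42; 3.2 -3.6 0 0 0 2.7 42; 3.2 -3.6 0 0 0 2.7 42; 3.2 -3.6 0 0 0 2.7 42; 3.2 -3.6 0 0 0 2.7 42; 3.2 -3.6 0 0 0 2.7 42; 3.2 -3.6 0 0 0 2.7 42'
```

```text
time: 1.1
tcp_pos: [0.5102, 0.3091, 0.1822]
tool_rot: [0.033, 3.141, 0.0]
ft_force: [0.2, 0.1, -1.7]
grip_width: 0.423
```

```bash
python3 -m crank '0 0 -2 0 0 0 42; 0 0 -2 0 0 0 42; 0 0 -2 0 0 0 42; 0 0 -2 0 0 0 42; 0 0 -1 0 0 0 42; 0 0 0 0 0 0 42; 0 0 0 0 0 0 42; 0 0 0 0 0 0 42'
python3 - <<'E'
from h import *
C=cams()
np.set_printoptions(precision=4,suppress=True)
o=ctrl.get_obs();t=o["tcp_pos"];print(t,o["tool_rot"])
for n in C:
    f=C[n]["frame"].copy(); p=proj(C[n],t);print(n,p)
    x,y=(190,145) if n=="top" else (195,110)
    g=cv2.resize(f[y:y+130,x:x+140],None,fx=5,fy=5,interpolation=cv2.INTER_CUBIC)
    cv2.drawMarker(g,(int((p[0]-x)*5+2),int((p[1]-y)*5+2)),(0,0,255),0,14,1)
    cv2.imwrite(f"pics/{n}1.png",g)
E
```

```text
time: 1.9
tcp_pos: [0.5098, 0.3113, 0.0932]
tool_rot: [0.036, 3.14, 0.002]
ft_force: [0.2, 0.6, -0.4]
grip_width: 0.421
[0.5096 0.3112 0.093 ] [0.0359 3.1399 0.0017]
side [248.723  173.5755]
top [222.5125 200.934 ]
```

View pics/side1.png

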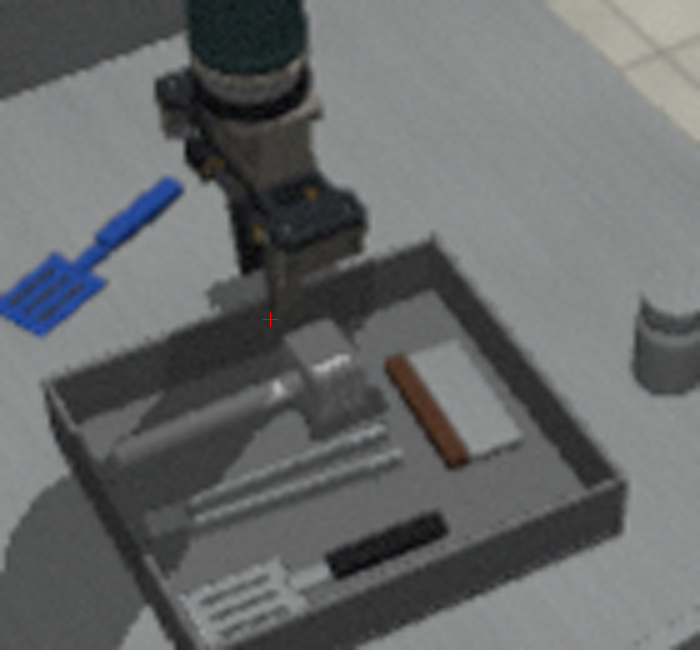

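View pics/top1.png

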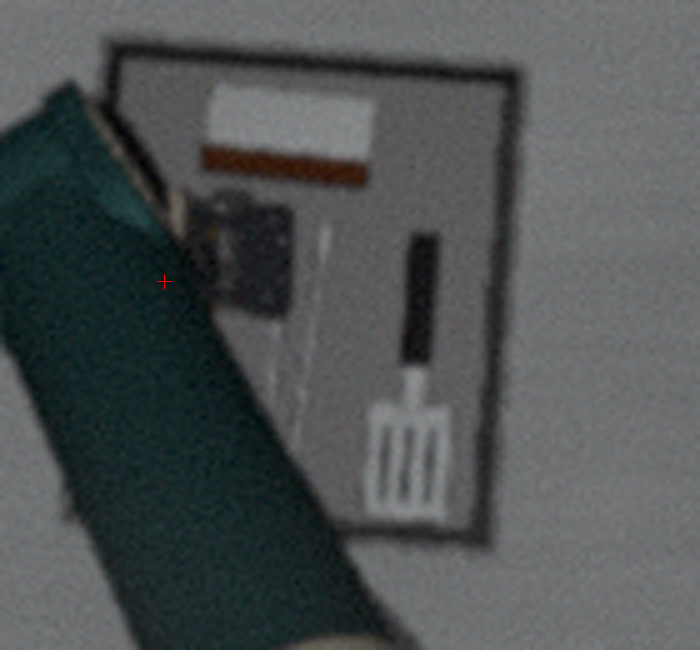

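Run:
```python
from h import *
c=ctrl.capture("side");f=c["frame"]
t=ctrl.get_obs()["tcp_pos"]
x,y=225,135
g=cv2.convertScaleAbs(cv2.resize(f[y:y+60,x:x+60],None,fx=10,fy=10,interpolation=cv2.INTER_CUBIC),alpha=1.7,beta=10)
for d,col in(((0,0,0),(0,0,255)),((0,-.0195,0),(0,255,0)),((0,-.0195,.019),(255,255,0)),((0,.0195,0),(255,0,255)),((.01,-.0195,0),(0,255,0)),((-.01,-.0195,0),(0,255,0)),((0,-.0375,.03),(0,255,255))):
    p=proj(c,t+d); cv2.drawMarker(g,(int((p[0]-x)*10+5),int((p[1]-y)*10+5)),col,0,14,1)
cv2.imwrite("pics/side1z.png",g)
```

```text
(no output)
```

View pics/side1z.png

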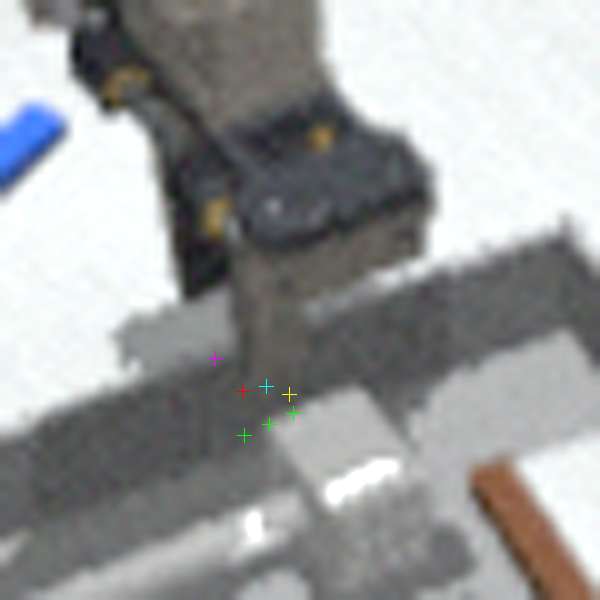

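The fingers stand over the handle just behind the head (head top near (335,440) in the zoom). I'll shift 5 mm toward -y and go down.

```bash
python3 -m crank '0 -0.5 0 0 0 0 42; 0 0 -1.5 0 0 0 42; 0 0 -1.5 0 0 0 42; 0 0 -1.5 0 0 0 42; 0 0 -1.5 0 0 0 42; 0 0 -1.2 0 0 0 42; 0 0 -0.7 0 0 0 42; 0 0 0 0 0 0 42'
python3 - <<'E'
from h import *
c=ctrl.capture("side");f=c["frame"]
x,y=205,135
g=cv2.convertScaleAbs(cv2.resize(f[y:y+70,x:x+80],None,fx=9,fy=9,interpolation=cv2.INTER_CUBIC),alpha=1.7,beta=10)
cv2.imwrite("pics/side2z.png",g)
E
```

```text
time: 2.85
tcp_pos: [0.5083, 0.3053, 0.0115]
tool_rot: [-0.036, -3.139, 0.002]
ft_force: [1.1, 0.3, -0.1]
grip_width: 0.417
```

View pics/side2z.png

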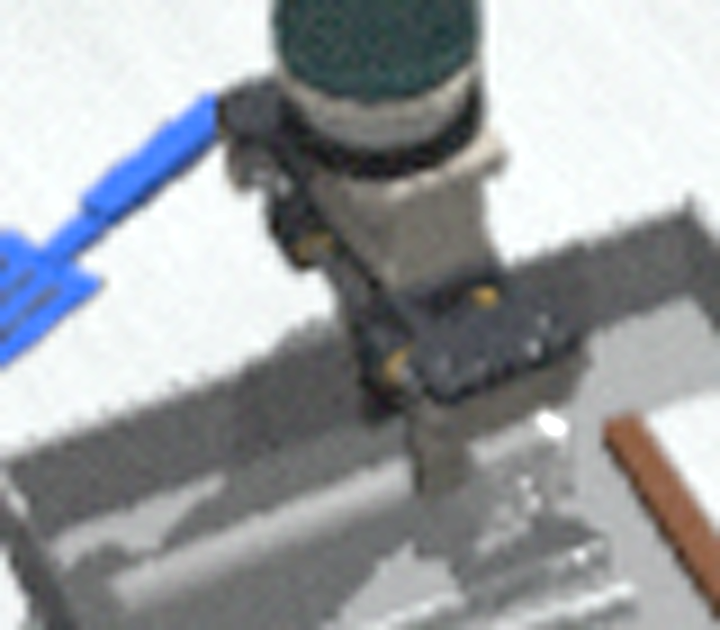

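The near finger tip, at (440,490) in the zoom, stands in front of the handle just behind the head. I'll close the fingers.

```bash
python3 -m crank '0 0 0 0 0 0 0; 0 0 0 0 0 0 0; 0 0 0 0 0 0 0; 0 0 0 0 0 0 0; 0 0 0 0 0 0 0; 0 0 0 0 0 0 0; 0 0 0.5 0 0 0 0; 0 0 0.5 0 0 0 0'
```

```text
time: 3.7
tcp_pos: [0.509, 0.3057, 0.0233]
tool_rot: [-0.036, -3.141, 0.0]
ft_force: [0.2, -0.1, -0.6]
grip_width: 0.008
```

The opening reads 0.008, so nothing is held. I'll look.

Run:
```python
from h import *
C=cams()
c=C["side"];f=c["frame"]
t=ctrl.get_obs()["tcp_pos"];print(t)
x,y=205,135
g=cv2.convertScaleAbs(cv2.resize(f[y:y+70,x:x+80],None,fx=9,fy=9,interpolation=cv2.INTER_CUBIC),alpha=1.7,beta=10)
p=proj(c,t); cv2.drawMarker(g,(int((p[0]-x)*9+4),int((p[1]-y)*9+4)),(0,0,255),0,14,1)
cv2.imwrite("pics/side3z.png",g)
x,y=195,145
g=cv2.convertScaleAbs(cv2.resize(C["top"]["frame"][y:y+115,x:x+105],None,fx=5,fy=5,interpolation=cv2.INTER_CUBIC),alpha=1.7,beta=10)
cv2.imwrite("pics/top3z.png",g)
```

```text
[0.50968451 0.30617686 0.02400796]
```

View pics/side3z.png

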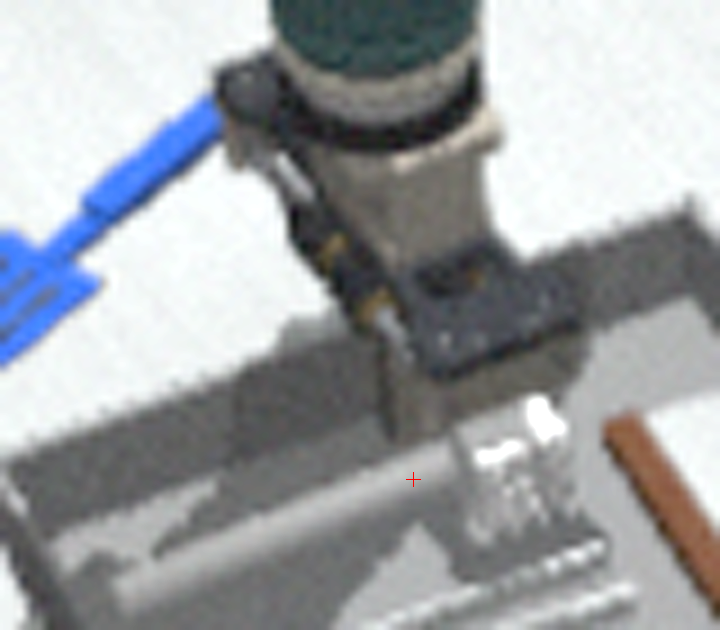

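View pics/top3z.png

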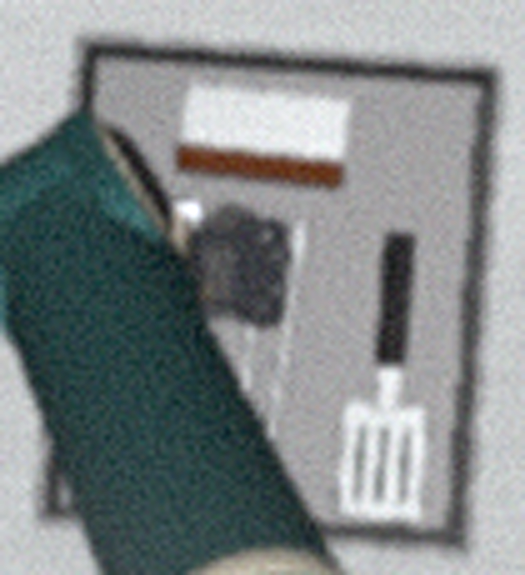

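```bash
python3 -m crank '0 0 2 0 0 0 0; 0 0 2 0 0 0 0; 0 0 2 0 0 0 0; 0 0 2 0 0 0 0; 0 0 0 0 0 0 0; 0 0 0 0 0 0 0; 0 0 0 0 0 0 0; 0 0 0 0 0 0 0'
python3 - <<'E'
from h import *
C=cams()
c=C["side"];f=c["frame"]
o=ctrl.get_obs();t=o["tcp_pos"];print(t,o["grip_width"])
x,y=205,105
g=cv2.convertScaleAbs(cv2.resize(f[y:y+100,x:x+100],None,fx=6,fy=6,interpolation=cv2.INTER_CUBIC),alpha=1.7,beta=10)
p=proj(c,t); print(p);cv2.drawMarker(g,(int((p[0]-x)*6+3),int((p[1]-y)*6+3)),(0,0,255),0,14,1)
cv2.imwrite("pics/side4z.png",g)
E
```

```text
time: 4.6
tcp_pos: [0.5083, 0.3053, 0.1018]
tool_rot: [-0.036, -3.14, 0.002]
ft_force: [0.0, -0.3, -0.8]
grip_width: 0.004
[0.50858248 0.30540209 0.10204371] 0.0015952675901918338
[249.11045338 172.84811643]
```

View pics/side4z.png

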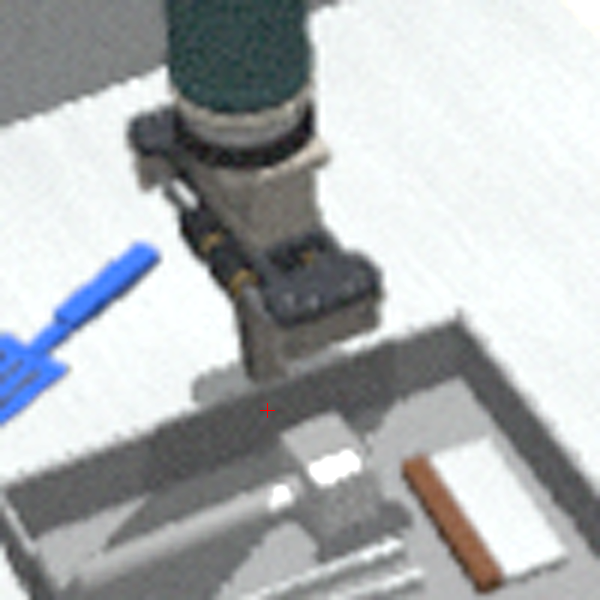

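Run:
```python
from h import *
fr=np.mean([ctrl.capture("side")["frame"] for _ in range(4)],0)
x,y=232,140
g=np.clip((fr[y:y+45,x:x+50]-20)*3,0,255).astype(np.uint8)
cv2.imwrite("pics/side4zz.png",cv2.resize(g,None,fx=13,fy=13,interpolation=cv2.INTER_CUBIC))
```

```text
(no output)
```

View pics/side4zz.png

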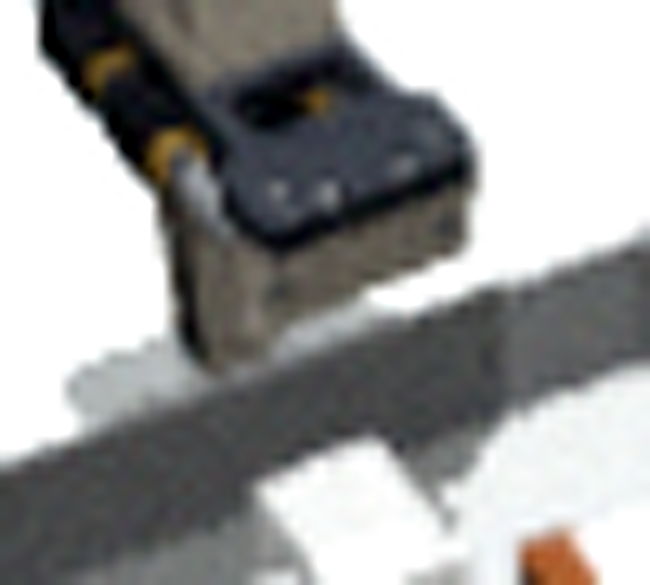

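Run:
```python
from h import *
c=ctrl.capture("side");f=cv2.imread("pics/side0.png")
t=np.array([.253,.5985,.1817]); j=np.array([.39,.92,0])
x,y=100,60
g=np.clip((cv2.resize(f[y:y+90,x:x+80],None,fx=7,fy=7,interpolation=cv2.INTER_CUBIC).astype(float)-10)*2,0,255).astype(np.uint8)
for z in(0,.02,.04):
  for s in(-.046,0,.046):
    p=proj(c,t+j*s+[0,0,z]); cv2.drawMarker(g,(int((p[0]-x)*7+3),int((p[1]-y)*7+3)),{0:(0,0,255),.02:(0,255,0),.04:(255,255,0)}[z],0,14,1)
cv2.imwrite("pics/side0g.png",g)
```

```text
(no output)
```

View pics/side0g.png

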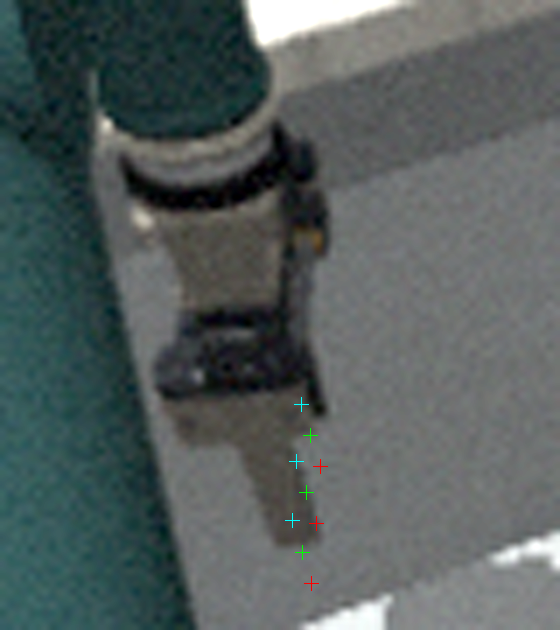

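Run:
```python
from h import *
C=cams()
for n,r in (("side",(215,165,60,45)),):
    x,y,w,h=r
    g=np.clip(cv2.resize(C[n]["frame"][y:y+h,x:x+w],None,fx=12,fy=12,interpolation=cv2.INTER_CUBIC).astype(float)*1.4,0,255).astype(np.uint8)
    for q,col in (((.547,.305,.05),(0,0,255)),((.5095,.306,.028),(0,255,0)),((.38,.31,.028),(255,0,0))):
        p=proj(C[n],q);cv2.drawMarker(g,(int((p[0]-x)*12+6),int((p[1]-y)*12+6)),col,0,14,1)
    cv2.imwrite("pics/m5.png",g)
```

```text
(no output)
```

View pics/m5.png

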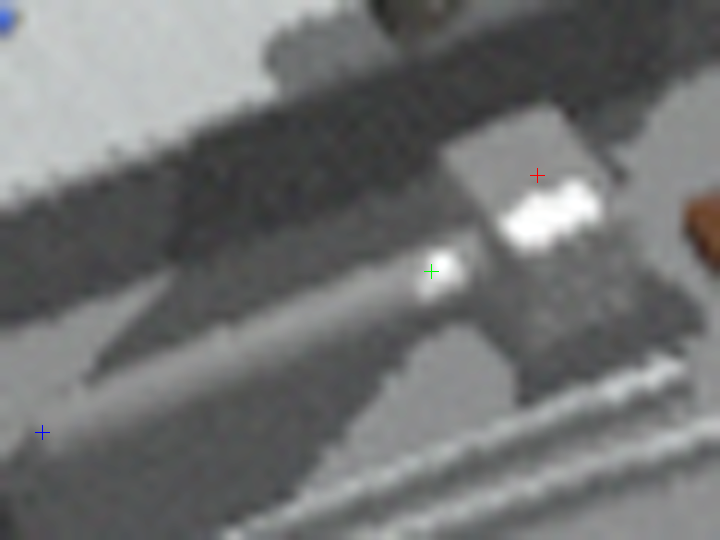

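The mallet has not moved (markers sit on the head top and handle). The fingertips show about 23 mm above the reported TCP in two separate pictures, which explains the miss. I'll go down again and then deeper in small steps, watching the force.

```bash
python3 -m crank '0 0 0 0 0 0 42; 0 0 -2 0 0 0 42; 0 0 -2 0 0 0 42; 0 0 -2 0 0 0 42; 0 0 -2 0 0 0 42; 0 0 -1.2 0 0 0 42; 0 0 0 0 0 0 42; 0 0 0 0 0 0 42'
python3 -m crank '0 0 -0.2 0 0 0 42; 0 0 -0.1 0 0 0 42; 0 0 -0.1 0 0 0 42; 0 0 -0.1 0 0 0 42; 0 0 -0.1 0 0 0 42; 0 0 0 0 0 0 42; 0 0 0 0 0 0 42; 0 0 0 0 0 0 42'
```

```text
time: 5.85
tcp_pos: [0.5094, 0.3059, 0.0114]
tool_rot: [0.036, 3.141, 0.0]
ft_force: [0.8, -0.1, -0.4]
grip_width: 0.42
time: 6.65
tcp_pos: [0.5091, 0.3058, 0.005]
tool_rot: [0.036, 3.141, 0.0]
ft_force: [-0.1, 0.6, -1.2]
grip_width: 0.423
```

No contact at TCP z 0.005, so the tips really are higher. I'll continue down.

```bash
python3 -m crank '0 0 -0.1 0 0 0 42; 0 0 -0.1 0 0 0 42; 0 0 -0.1 0 0 0 42; 0 0 -0.1 0 0 0 42; 0 0 -0.1 0 0 0 42; 0 0 -0.1 0 0 0 42; 0 0 0 0 0 0 42; 0 0 0 0 0 0 42'
```

```text
time: 7.45
tcp_pos: [0.509, 0.3057, -0.001]
tool_rot: [-0.036, -3.141, 0.0]
ft_force: [0.7, -0.2, -0.8]
grip_width: 0.419
```

```bash
python3 -m crank '0 0 -0.1 0 0 0 42; 0 0 -0.1 0 0 0 42; 0 0 -0.1 0 0 0 42; 0 0 -0.1 0 0 0 42; 0 0 -0.1 0 0 0 42; 0 0 0 0 0 0 42; 0 0 0 0 0 0 42; 0 0 0 0 0 0 42'
```

```text
time: 8.25
tcp_pos: [0.5091, 0.3057, -0.006]
tool_rot: [0.036, 3.141, 0.0]
ft_force: [0.4, 0.1, 0.2]
grip_width: 0.417
```

```bash
python3 -m crank '0 0 -0.1 0 0 0 42; 0 0 -0.1 0 0 0 42; 0 0 -0.1 0 0 0 42; 0 0 -0.1 0 0 0 42; 0 0 0 0 0 0 42; 0 0 0 0 0 0 42; 0 0 0 0 0 0 42; 0 0 0 0 0 0 42'
```

```text
time: 9.05
tcp_pos: [0.5091, 0.3058, -0.01]
tool_rot: [0.036, 3.141, 0.0]
ft_force: [0.4, 0.1, 0.7]
grip_width: 0.419
```

```bash
python3 -m crank '0 0 0 0 0 0 0; 0 0 0 0 0 0 0; 0 0 0 0 0 0 0; 0 0 0 0 0 0 0; 0 0 0 0 0 0 0; 0 0 0 0 0 0 0; 0 0 0 0 0 0 0; 0 0 0 0 0 0 0'
```

```text
time: 9.85
tcp_pos: [0.509, 0.3061, -0.01]
tool_rot: [0.036, 3.141, 0.001]
ft_force: [-0.1, 1.4, -0.2]
grip_width: 0.194
```

Gripped: the opening 0.194 is about 18 mm, which matches the 19 mm handle. Now lift.

```bash
python3 -m crank '0 0 1 0 0 0 0; 0 0 2 0 0 0 0; 0 0 2 0 0 0 0; 0 0 3 0 0 0 0; 0 0 3 0 0 0 0; 0 0 3 0 0 0 0; 0 0 3 0 0 0 0; 0 0 2 0 0 0 0'
python3 - <<'E'
from h import *
c=ctrl.capture("side")
o=ctrl.get_obs();print(o["tcp_pos"],o["ft_force"],o["wrist_torque"],o["grip_width"])
x,y=190,80
cv2.imwrite("pics/side6.png",cv2.resize(c["frame"][y:y+130,x:x+150],None,fx=5,fy=5,interpolation=cv2.INTER_CUBIC))
E
```

```text
time: 10.65
tcp_pos: [0.5092, 0.3051, 0.1823]
tool_rot: [0.037, 3.14, 0.0]
ft_force: [0.4, 1.1, -3.5]
grip_width: 0.197
[0.51073052 0.30614895 0.18522014] [ 0.89159996  0.6609584  -1.97140218] [ 0.15866026 -0.07734545  0.00551736] 0.19847980977871982
```

View pics/side6.png

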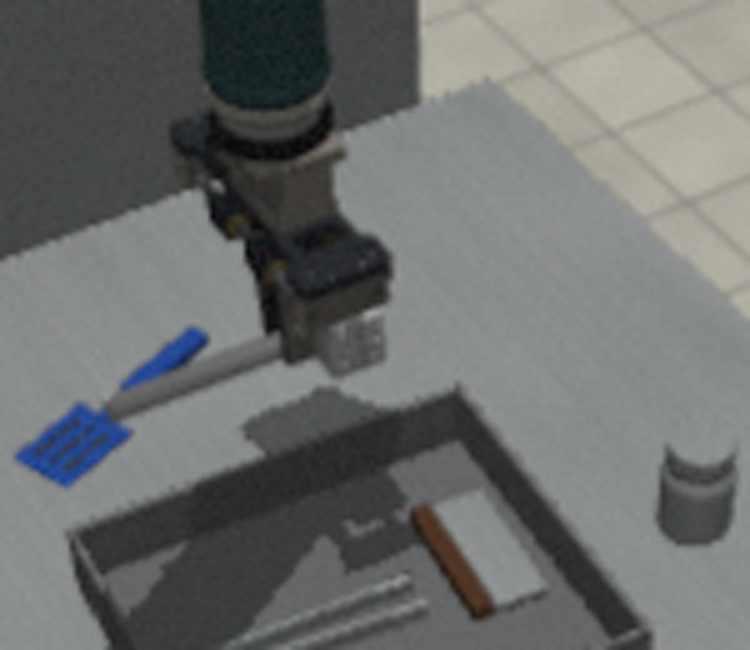

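```bash
python3 -m crank '0.5 -3.4 0.4 0 0 -6 0; 0.5 -3.4 0.4 0 0 -6 0; 0.5 -3.4 0.4 0 0 -6 0; 0.5 -3.4 0.4 0 0 -6 0; 0.5 -3.4 0.4 0 0 -6 0; 0.5 -3.4 0.4 0 0 -6 0; 0.5 -3.4 0.4 0 0 -6 0; 0.5 -3.4 0.2 0 0 -6 0'
python3 -m crank '0.5 -3.4 0 0 0 -6 0; 0.5 -3.4 0 0 0 -6 0; 0.5 -3.4 0 0 0 -6 0; 0.5 -3.4 0 0 0 -6 0; 0.5 -3.4 0 0 0 -6 0; 0.5 -3.4 0 0 0 -6 0; 0.5 -3.4 0 0 0 -2 0; 0.5 -3.4 0 0 0 0 0'
```

```text
time: 11.5
tcp_pos: [0.5481, 0.0319, 0.2095]
tool_rot: [-1.317, -2.851, 0.001]
ft_force: [1.1, 0.2, -4.1]
grip_width: 0.196
time: 12.3
tcp_pos: [0.588, -0.2393, 0.2089]
tool_rot: [-2.168, -2.27, 0.002]
ft_force: [0.2, 0.0, -3.7]
grip_width: 0.197
```

Run:
```python
from h import *
from scipy.spatial.transform import Rotation as R
C=cams()
o=ctrl.get_obs();M=R.from_rotvec(o["tool_rot"]).as_matrix();print(o["tcp_pos"],M[:,1],M[:,2],o["grip_width"],o["ft_force"],o["joint_pos"])
for n,(x,y) in (("side",(270,140)),("top",(310,110))):
    cv2.imwrite(f"pics/{n}7.png",cv2.resize(C[n]["frame"][y:y+150,x:x+160],None,fx=4,fy=4,interpolation=cv2.INTER_CUBIC))
```

```text
[ 0.58676684 -0.24497122  0.20908607] [ 0.99924268  0.03882817 -0.00253942] [-0.00238374 -0.00405532 -0.99998894] 0.19471695232844533 [-0.96770526 -0.86642651 -4.2442225 ] [-0.04169699  0.44523066  0.52182755  1.63936461 -0.23541557  1.12147823
  0.57973417]
```

View pics/side7.png

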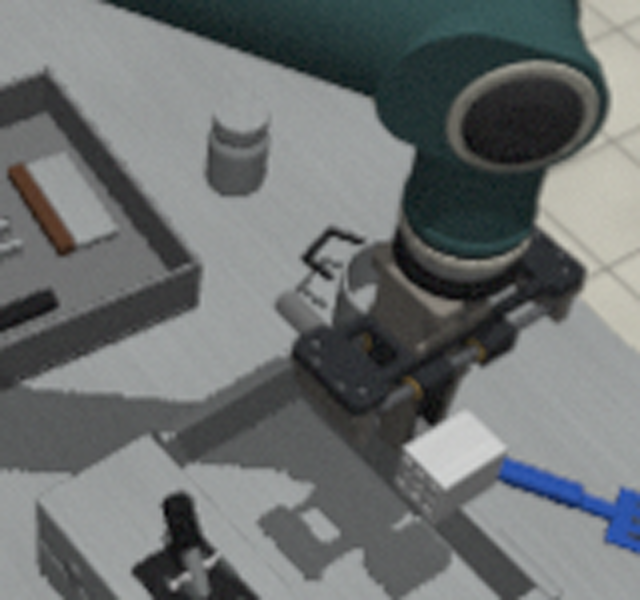

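View pics/top7.png

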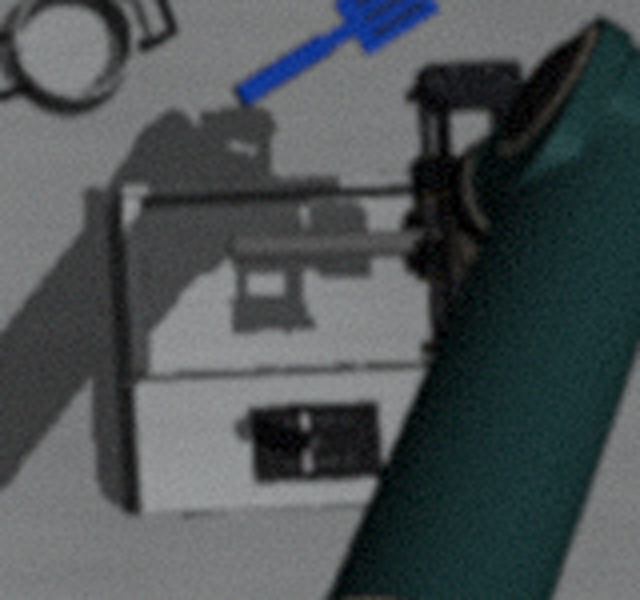

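The mallet hangs level over the well, clear of the walls in plan, with the handle at (330,245) in the top zoom. I'll lower it.

```bash
python3 -m crank '0 0 -2.5 0 0 0 0; 0 0 -2.5 0 0 0 0; 0 0 -2.5 0 0 0 0; 0 0 -2.5 0 0 0 0; 0 0 -2 0 0 0 0; 0 0 -2 0 0 0 0; 0 0 -1.5 0 0 0 0; 0 0 0 0 0 0 0'
python3 - <<'E'
from h import *
C=cams()
for n,(x,y) in (("side",(270,180)),("top",(310,130))):
    cv2.imwrite(f"pics/{n}8.png",cv2.resize(C[n]["frame"][y:y+150,x:x+160],None,fx=4,fy=4,interpolation=cv2.INTER_CUBIC))
E
```

```text
time: 13.2
tcp_pos: [0.5868, -0.2369, 0.0522]
tool_rot: [-2.165, -2.269, 0.004]
ft_force: [-0.6, -0.4, -3.8]
grip_width: 0.198
```

View pics/side8.png

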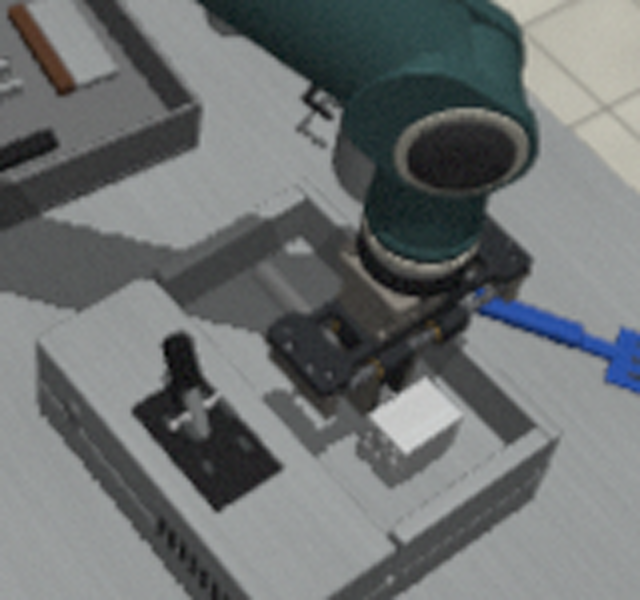

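View pics/top8.png

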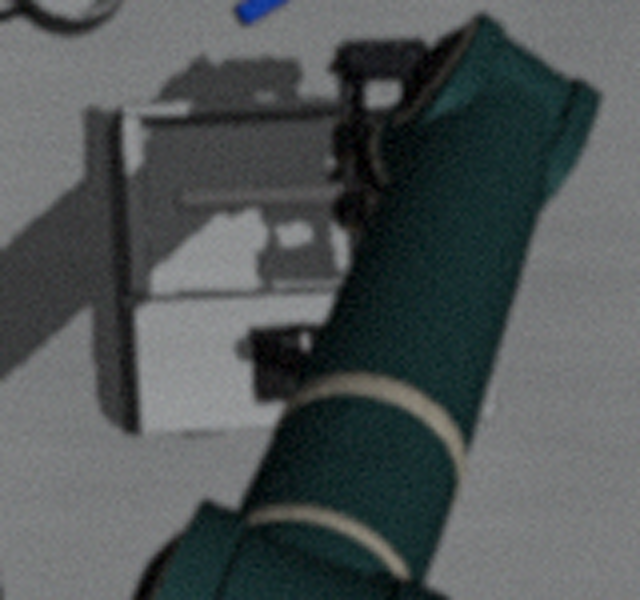

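The mallet is inside the well, with the head at (410,425) and the handle end about (180,198) in the top zoom. I'll set it down slowly.

```bash
python3 -m crank '0 0 -0.4 0 0 0 0; 0 0 -0.4 0 0 0 0; 0 0 -0.3 0 0 0 0; 0 0 -0.2 0 0 0 0; 0 0 -0.2 0 0 0 0; 0 0 -0.1 0 0 0 0; 0 0 0 0 0 0 0; 0 0 0 0 0 0 0'
```

```text
time: 14.1
tcp_pos: [0.5891, -0.2383, 0.039]
tool_rot: [2.169, 2.273, 0.0]
ft_force: [0.5, 0.4, -3.2]
grip_width: 0.195
```

```bash
python3 -m crank '0 0 -0.1 0 0 0 0; 0 0 -0.1 0 0 0 0; 0 0 -0.1 0 0 0 0; 0 0 0 0 0 0 0; 0 0 0 0 0 0 0; 0 0 0 0 0 0 0; 0 0 0 0 0 0 0; 0 0 0 0 0 0 0'
```

```text
time: 14.9
tcp_pos: [0.5891, -0.2383, 0.036]
tool_rot: [2.169, 2.273, 0.0]
ft_force: [-0.5, 0.3, -2.9]
grip_width: 0.199
```

```bash
python3 -m crank '0 0 -0.1 0 0 0 0; 0 0 -0.1 0 0 0 0; 0 0 0 0 0 0 0; 0 0 0 0 0 0 0; 0 0 0 0 0 0 0; 0 0 0 0 0 0 0; 0 0 0 0 0 0 0; 0 0 0 0 0 0 0'
```

```text
time: 15.7
tcp_pos: [0.5891, -0.2381, 0.0341]
tool_rot: [-2.169, -2.273, -0.0]
ft_force: [-0.5, 1.5, -1.6]
grip_width: 0.194
```

The weight is coming off the wrist, so the mallet touches the floor. Releasing.

```bash
python3 -m crank '0 0 0 0 0 0 26; 0 0 0 0 0 0 32; 0 0 0 0 0 0 38; 0 0 0 0 0 0 45; 0 0 0 0 0 0 45; 0 0 0 0 0 0 45; 0 0 0 0 0 0 45; 0 0 0 0 0 0 45'
python3 -m crank '0 0 1 0 0 0 45; 0 0 1.5 0 0 0 45; 0 0 2 0 0 0 45; 0 0 3 0 0 0 45; 0 0 4 0 0 0 45; 0 0 4 0 0 0 45; 0 0 4 0 0 0 45; 0 0 3.5 0 0 0 45'
python3 - <<'E'
from h import *
C=cams()
for n,(x,y) in (("side",(270,180)),("top",(310,130))):
    cv2.imwrite(f"pics/{n}9.png",cv2.resize(C[n]["frame"][y:y+150,x:x+160],None,fx=4,fy=4,interpolation=cv2.INTER_CUBIC))
E
```

```text
time: 16.5
tcp_pos: [0.5891, -0.2382, 0.034]
tool_rot: [2.169, 2.273, -0.0]
ft_force: [0.2, 0.4, 0.2]
grip_width: 0.449
time: 17.3
tcp_pos: [0.5892, -0.2387, 0.268]
tool_rot: [2.167, 2.27, 0.003]
ft_force: [-0.3, -0.7, 0.7]
grip_width: 0.446
```

View pics/side9.png

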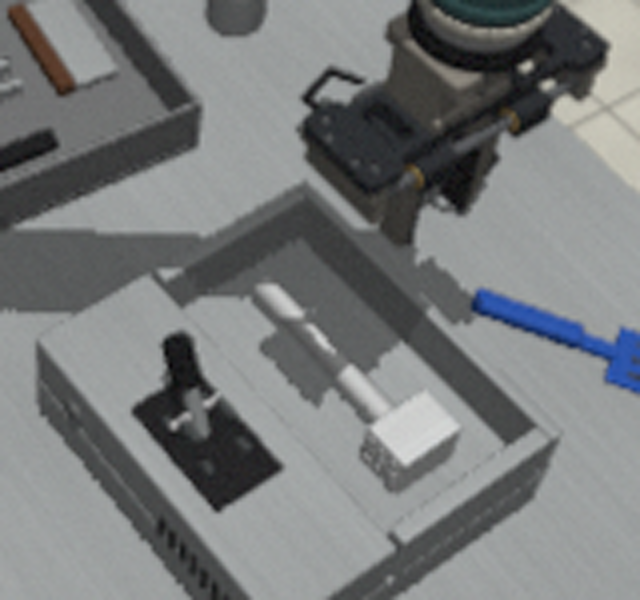

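Mallet lies in the well, let go. Now I'll check the expected bat position against the picture.

Run:
```python
from h import *
C=cams()
a=np.radians(2.8)
H=np.array([.4525,-.2105,.098]); ex=np.array([np.cos(a),np.sin(a),0]); ey=np.array([-np.sin(a),np.cos(a),0]); ez=np.array([0,0,1])
for n,(x,y) in (("side",(290,250)),("top",(355,190))):
    c=C[n]
    g=np.clip(cv2.resize(c["frame"][y:y+60,x:x+70],None,fx=10,fy=10,interpolation=cv2.INTER_CUBIC).astype(float)*1.7,0,255).astype(np.uint8)
    b=np.sin(.5)*ey+np.cos(.5)*ez
    for q,col in [(H+b*r,(0,0,255)) for r in(0,55,74,93) for r in [r/1000]]+[(H+b*.093+s*.011*ex,(0,255,0)) for s in(-1,1)]+[(H+b*.055+s*.011*ex,(0,255,0)) for s in(-1,1)]:
        p=proj(c,q);cv2.drawMarker(g,(int((p[0]-x)*10+5),int((p[1]-y)*10+5)),col,0,12,1)
    cv2.imwrite(f"pics/bat_{n}.png",g)
```

```text
(no output)
```

View pics/bat_side.png

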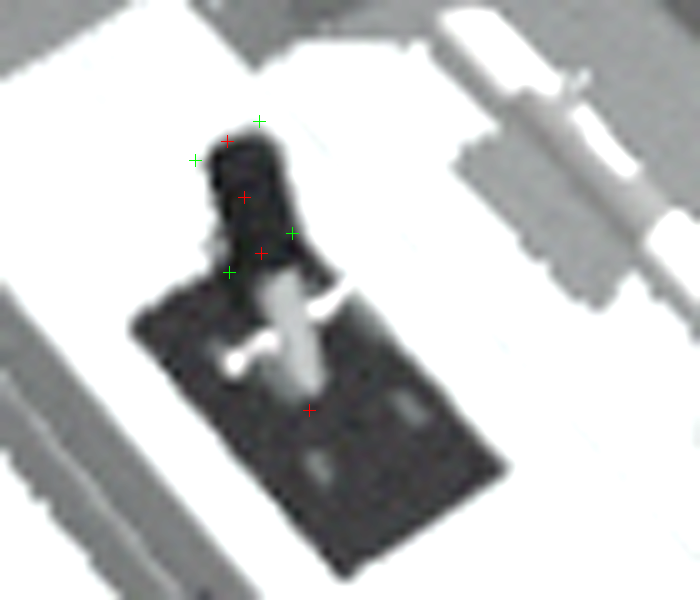

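View pics/bat_top.png

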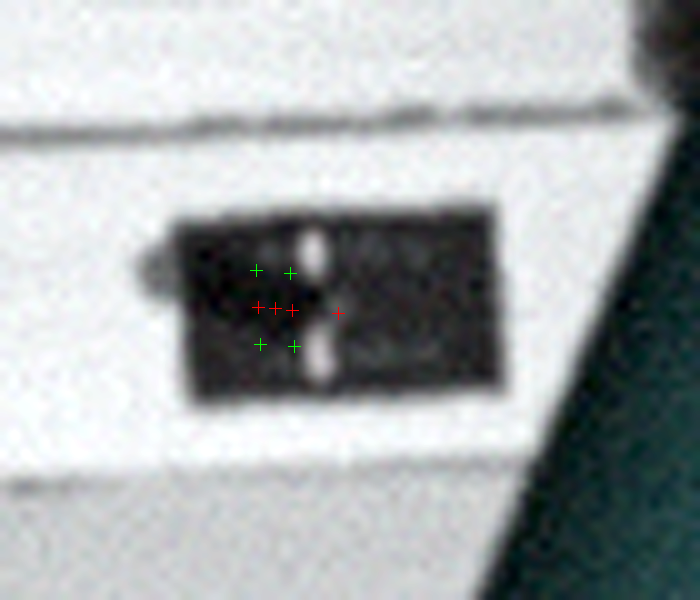

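Run:
```python
from h import *
fr=np.mean([ctrl.capture("top")["frame"] for _ in range(6)],0)
x,y=365,200
g=np.clip((fr[y:y+40,x:x+50]-5)*6,0,255).astype(np.uint8)
cv2.imwrite("pics/bt2.png",cv2.resize(g,None,fx=14,fy=14,interpolation=cv2.INTER_CUBIC))
```

```text
(no output)
```

View pics/bt2.png

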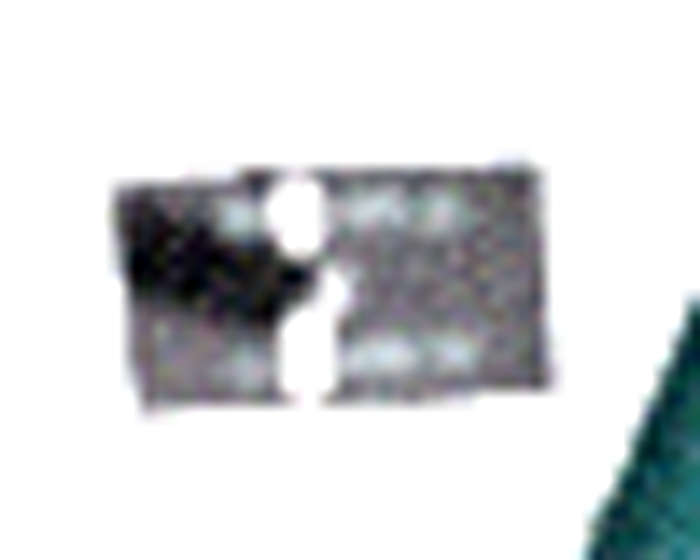

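Run:
```python
from h import *
np.set_printoptions(precision=4,suppress=True)
C=cams()
a=np.radians(2.8)
ex=np.array([np.cos(a),np.sin(a),0]); ey=np.array([-np.sin(a),np.cos(a),0])
sp=lambda u,v:(290+u/10-.45,250+v/10-.45)
X,e=tri(C,sp(292,323),(386.2,219.8)); print("pin",X,e)
X1,e=tri(C,sp(238,360),(386.9,225.0));X2,e2=tri(C,sp(347,286),(385.9,214.7));print("pin ends",X1,e,X2,e2)
c=C["side"];o=-c["R"].T@c["t"]
for H in ([.4525,-.2105,.098],[.455,-.2105,.098]):
  for uv in ((245,140),(268,258),(308,400)):
    d=c["R"].T@np.linalg.solve(c["camera_matrix"],[*sp(*uv),1])
    s=((np.array(H)-o)@ex)/(d@ex); q=o+s*d-H; print(uv,"y",q@ey,"z",q[2],"r",np.hypot(q@ey,q[2]),"ang",np.arctan2(q@ey,q[2]))
```

```text
pin [ 0.4544 -0.1971  0.1245] 0.054896854772367325
pin ends [ 0.4369 -0.1987  0.1229] 0.6352174041406389 [ 0.4716 -0.1964  0.1278] 0.5536922192486213
(245, 140) y 0.03734034609965292 z 0.09087820932112187 r 0.09825044720638938 ang 0.3898532529294953
(268, 258) y 0.023315197759672418 z 0.049511395322394985 r 0.054726380415144486 ang 0.4401024499161301
(308, 400) y 0.00070073334100598 z 0.004539611536670568 r 0.004593375677981273 ang 0.1531510191420839
(245, 140) y 0.04026615217480052 z 0.08526246533471324 r 0.09429236981812139 ang 0.4412113313611263
(268, 258) y 0.026163491739188083 z 0.04366703140520686 r 0.05090518570568116 ang 0.5398008357204118
(308, 400) y 0.0034240450753294763 z -0.0015532957200269648 r 0.0037598952474426897 ang 1.9966760382497808
```

```bash
python3 -m crank '-1.7 1.2 -0.4 -3.6 -0.17 0 50; -1.7 1.2 -0.4 -3.6 -0.17 0 50; -1.7 1.2 -0.4 -3.6 -0.17 0 50; -1.7 1.2 -0.4 -3.6 -0.17 0 50; -1.7 1.2 -0.4 -3.6 -0.17 0 50; -1.7 1.2 -0.5 -3.6 -0.17 0 50; -1.8 1.3 -0.6 -3.6 -0.17 0 50; -1.8 1.3 -0.7 -3.6 -0.17 0 50'
python3 - <<'E'
from h import *
from scipy.spatial.transform import Rotation as R
np.set_printoptions(precision=4,suppress=True)
C=cams()
o=ctrl.get_obs();M=R.from_rotvec(o["tool_rot"]).as_matrix();t=o["tcp_pos"];print(t,M[:,1],M[:,2],o["grip_width"],o["joint_pos"])
H=np.array([.4545,-.212,.098]); a=np.radians(2.8);b=np.array([-np.sin(a)*np.sin(.5),np.cos(a)*np.sin(.5),np.cos(.5)])
d=t-H;print("r",d@b,"off axis",d-(d@b)*b)
for n,(x,y) in (("side",(260,180)),("top",(310,130))):
    cv2.imwrite(f"pics/{n}10.png",cv2.resize(C[n]["frame"][y:y+150,x:x+160],None,fx=4,fy=4,interpolation=cv2.INTER_CUBIC))
E
```

```text
time: 18.7
tcp_pos: [0.4506, -0.1397, 0.2261]
tool_rot: [1.887, 1.978, -0.485]
ft_force: [-0.1, 1.0, 0.1]
grip_width: 0.497
[ 0.4489 -0.1371  0.2241] [ 0.9986  0.0533 -0.0044] [ 0.0219 -0.482  -0.8759] 0.49961819206385777 [-0.6401  0.1092  0.5194  2.1174  0.5269  1.0369 -0.365 ]
r 0.14664959662075927 off axis [-0.0022  0.0047 -0.0026]
```

View pics/side10.png

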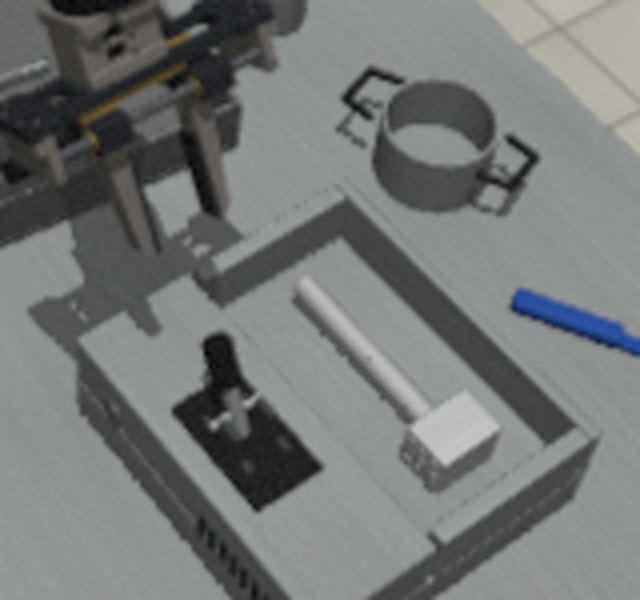

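Run:
```python
from h import *
from scipy.spatial.transform import Rotation as R
c=ctrl.capture("side");o=ctrl.get_obs();M=R.from_rotvec(o["tool_rot"]).as_matrix();t=o["tcp_pos"];print(t)
x,y=270,200
g=cv2.resize(c["frame"][y:y+85,x:x+75],None,fx=8,fy=8,interpolation=cv2.INTER_CUBIC)
for back,col in((0,(0,0,255)),(.01,(0,255,255)),(.023,(0,255,0))):
  for s in(-.023,0,.023):
    p=proj(c,t-M[:,2]*back+M[:,1]*s);cv2.drawMarker(g,(int((p[0]-x)*8+4),int((p[1]-y)*8+4)),col,0,12,1)
cv2.imwrite("pics/tip.png",g)
```

```text
[ 0.45041696 -0.13864118  0.22520394]
```

View pics/tip.png

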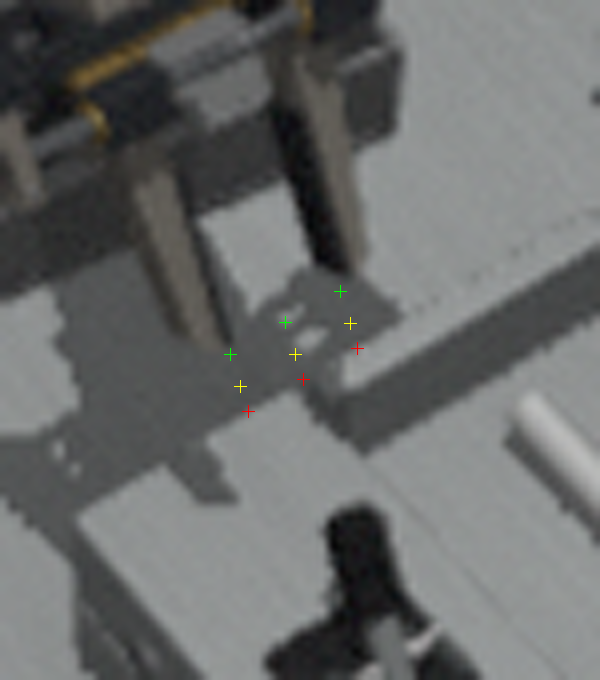

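```bash
python3 -m crank '0 -0.5 -0.8 0 0 0 50; 0 -0.5 -0.9 0 0 0 50; 0 -0.6 -0.9 0 0 0 50; 0 -0.6 -1 0 0 0 50; 0.1 -0.6 -1 0 0 0 50; 0.1 -0.6 -1 0 0 0 50; 0 -0.6 -1 0 0 0 50; 0 0 0 0 0 0 50'
cat > bat.py <<'E'
from h import *
from scipy.spatial.transform import Rotation as R
import sys
np.set_printoptions(precision=4,suppress=True)
C=cams()
o=ctrl.get_obs();M=R.from_rotvec(o["tool_rot"]).as_matrix();t=o["tcp_pos"];print(t,M[:,2],o["grip_width"],o["ft_force"])
H=np.array([.4545,-.212,.098]); a=np.radians(2.8);b=np.array([-np.sin(a)*np.sin(.5),np.cos(a)*np.sin(.5),np.cos(.5)])
d=t-H;print("r",d@b,"off axis",d-(d@b)*b, "tool ang",np.arctan2(-M[1,2],-M[2,2]),"ang",np.arctan2(d[1],d[2]),"rad",np.hypot(d[1],d[2]))
n,x,y="side",280,220
cv2.imwrite(f"pics/b{sys.argv[1]}.png",cv2.resize(C[n]["frame"][y:y+80,x:x+80],None,fx=7,fy=7,interpolation=cv2.INTER_CUBIC))
E
python3 bat.py 1
```

```text
time: 19.65
tcp_pos: [0.4515, -0.1824, 0.1588]
tool_rot: [1.893, 1.978, -0.491]
ft_force: [-0.6, -0.8, -0.6]
grip_width: 0.503
[ 0.4527 -0.1812  0.1598] [ 0.0213 -0.4823 -0.8758] 0.5024788051874857 [-0.324   0.3879 -0.2164]
r 0.06903772543081887 off axis [-0.0002 -0.0023  0.0012] tool ang 0.5033518659553801 ang 0.4622911277754067 rad 0.06906301177683662
```

View pics/b1.png

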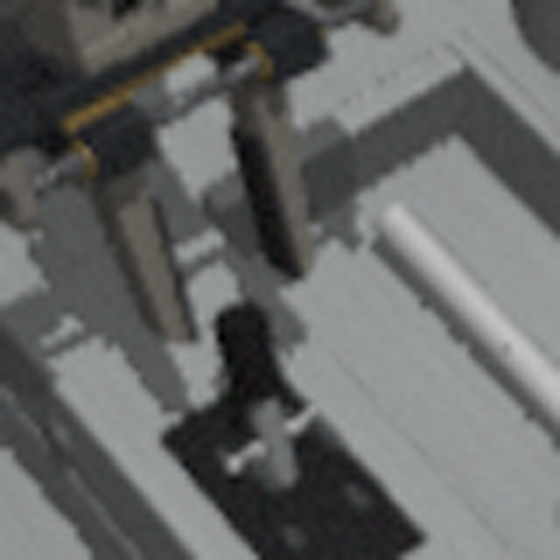

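The fingertips ((180,340) and (290,275)) straddle the bat end at (245,315). I'll go 35 mm further along the bat.

```bash
python3 -m crank '0 0 -0.4 0 0 0 50; 0 -0.2 -0.5 0 0 0 50; 0 -0.3 -0.5 0 0 0 50; 0 -0.3 -0.5 0 0 0 50; 0.1 -0.3 -0.5 0 0 0 50; 0 -0.3 -0.5 0 0 0 50; 0 -0.1 -0.2 0 0 0 50; 0 0 0 0 0 0 50'
python3 bat.py 2
```

```text
time: 20.55
tcp_pos: [0.4538, -0.1955, 0.1287]
tool_rot: [1.889, 1.98, -0.487]
ft_force: [-0.6, 0.3, -0.2]
grip_width: 0.504
[ 0.4541 -0.1953  0.129 ] [ 0.0228 -0.4818 -0.876 ] 0.5020133477494273 [ 0.1324  0.6279 -0.1206]
r 0.03523968732707348 off axis [ 0.0004 -0.0001  0.0001] tool ang 0.5028274580779081 ang 0.4948274866087953 rad 0.03524056160065901
```

View pics/b2.png

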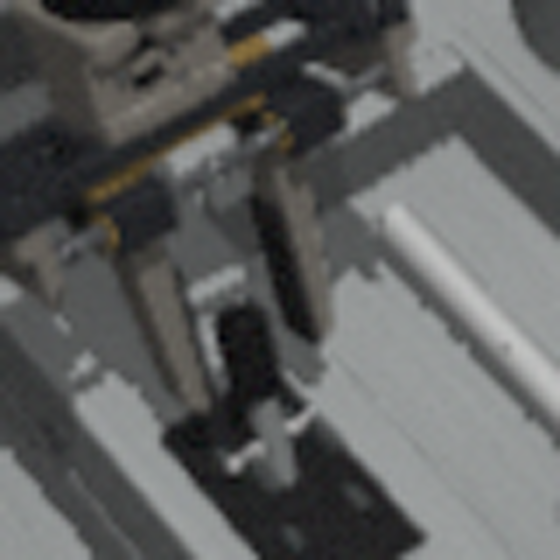

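Fingers straddle the grip. I'll close on it.

```bash
python3 -m crank '0 0 0 0 0 0 0; 0 0 0 0 0 0 0; 0 0 0 0 0 0 0; 0 0 0 0 0 0 0; 0 0 0 0 0 0 0; 0 0 0 0 0 0 0; 0 0 0 0 0 0 0; 0 0 0 0 0 0 0'
```

```text
time: 21.45
tcp_pos: [0.4531, -0.1952, 0.1291]
tool_rot: [1.89, 1.98, -0.488]
ft_force: [-4.0, 2.4, 4.9]
grip_width: 0.233
```

```bash
python3 -m crank '0 0.2 0.35 0 0 0 0; 0 0.2 0.35 0 0 0 0; 0 0.2 0.35 0 0 0 0; 0 0.2 0.35 0 0 0 0; 0 0 0 0 0 0 0; 0 0 0 0 0 0 0; 0 0 0 0 0 0 0; 0 0 0 0 0 0 0'
python3 bat.py 3
```

```text
time: 22.25
tcp_pos: [0.4529, -0.1877, 0.1428]
tool_rot: [1.89, 1.98, -0.488]
ft_force: [-3.4, -2.5, -5.0]
grip_width: 0.228
[ 0.4528 -0.1877  0.1428] [ 0.0205 -0.4822 -0.8758] 0.2289859865822176 [-2.8941 -4.8086 -4.7354]
r 0.0509650614383841 off axis [-0.0005 -0.0001  0.0001] tool ang 0.5033153123822312 ang 0.49656683379733635 rad 0.050940205220128064
```

View pics/b3.png

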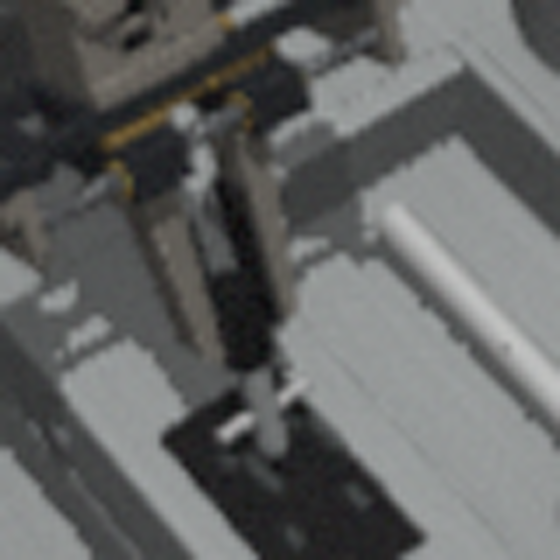

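Pulled out about 16 mm, with a spring force of about 6 N and the grip held. Now I'll flip along the arc about the hinge, first half.

```bash
python3 -m crank '0.01 -0.29 0.14 3.6 0.17 0 0; 0.01 -0.29 0.12 3.6 0.17 0 0; 0.02 -0.3 0.11 3.6 0.17 0 0; 0.01 -0.31 0.09 3.6 0.17 0 0; 0.02 -0.31 0.07 3.6 0.17 0 0; 0.01 -0.31 0.05 3.6 0.17 0 0; 0.02 -0.32 0.03 3.6 0.17 0 0; 0.01 -0.32 0.01 3.6 0.17 0 0'
python3 bat.py 4
```

```text
time: 23.15
tcp_pos: [0.4542, -0.2115, 0.1489]
tool_rot: [-2.165, -2.272, -0.001]
ft_force: [-4.6, -0.7, -6.3]
grip_width: 0.234
[ 0.4541 -0.2134  0.1488] [-0.0017  0.0006 -1.    ] 0.23162746120519517 [-2.2539  2.0674 -5.6791]
r 0.043966793386892855 off axis [ 0.0006 -0.0224  0.0122] tool ang -0.0005840017375548131 ang -0.026718590093220813 rad 0.05084833416483416
```

View pics/b4.png

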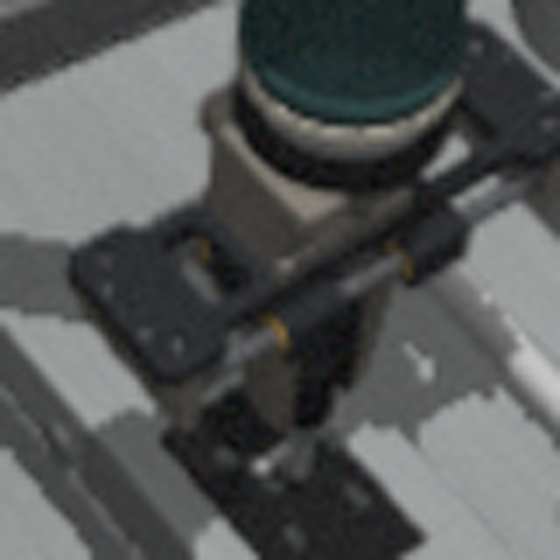

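Upright, still held out (spring force on the wrist about 6 N). Now the second half.

```bash
python3 -m crank '0.01 -0.32 -0.01 3.6 0.17 0 0; 0.02 -0.32 -0.03 3.6 0.17 0 0; 0.01 -0.31 -0.05 3.6 0.17 0 0; 0.02 -0.31 -0.07 3.6 0.17 0 0; 0.01 -0.31 -0.09 3.6 0.17 0 0; 0.02 -0.3 -0.11 3.6 0.17 0 0; 0.01 -0.29 -0.12 3.6 0.17 0 0; 0.01 -0.28 -0.14 3.4 0.17 0 0'
python3 bat.py 5
```

```text
time: 24.05
tcp_pos: [0.4554, -0.2345, 0.1423]
tool_rot: [-1.885, -1.981, -0.479]
ft_force: [-4.9, 8.5, -2.0]
grip_width: 0.231
[ 0.4553 -0.2337  0.1417] [-0.0287  0.4829 -0.8752] 0.23074239412538006 [-3.8816  8.7782 -2.0407]
r 0.027942065939117973 off axis [ 0.0015 -0.035   0.0192] tool ang -0.5042262308058064 ang -0.46022463680033443 rad 0.04874839892349119
```

View pics/b5.png

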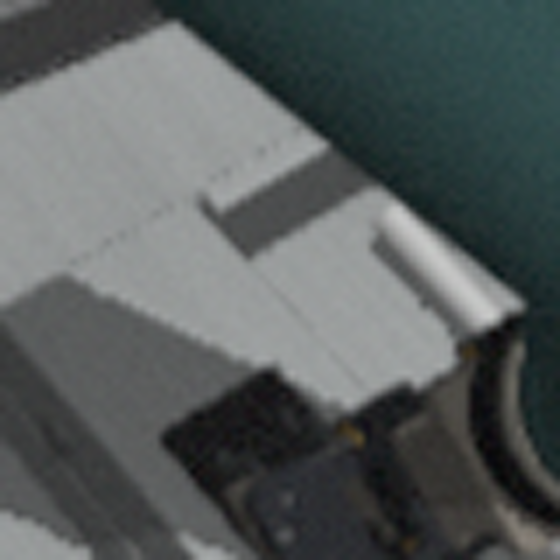

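At the end stop. I'll ease the bat inward, then open.

```bash
python3 -m crank '0 0.15 -0.3 0 0 0 0; 0 0.15 -0.3 0 0 0 0; 0 0.15 -0.3 0 0 0 0; 0 0.1 -0.2 0 0 0 0; 0 0 0 0 0 0 0; 0 0 0 0 0 0 30; 0 0 0 0 0 0 40; 0 0 0 0 0 0 50'
python3 -m crank '0 0 0 0 0 0 50; 0 0 0 0 0 0 50; 0 -0.2 0.4 0 0 0 50; 0 -0.5 0.9 0 0 0 50; 0.1 -0.9 1.7 0 0 0 50; 0.1 -1.1 2 0 0 0 50; 0.1 -1.1 2 0 0 0 50; 0.1 -1.1 2 0 0 0 50'
python3 bat.py 6
```

```text
time: 24.95
tcp_pos: [0.4575, -0.2309, 0.1325]
tool_rot: [-1.892, -1.986, -0.482]
ft_force: [-0.6, 0.2, 0.1]
grip_width: 0.453
time: 25.75
tcp_pos: [0.4602, -0.2808, 0.2236]
tool_rot: [-1.893, -1.982, -0.482]
ft_force: [-0.3, -0.2, -0.1]
grip_width: 0.499
[ 0.4611 -0.2829  0.2248] [-0.0178  0.4746 -0.88  ] 0.49970022300841527 [ 0.3204 -0.3558  0.3136]
r 0.0771590124376334 off axis [ 0.0084 -0.1078  0.059 ] tool ang -0.4945413160521575 ang -0.5097217494630628 rad 0.14522319107799664
```

View pics/b6.png

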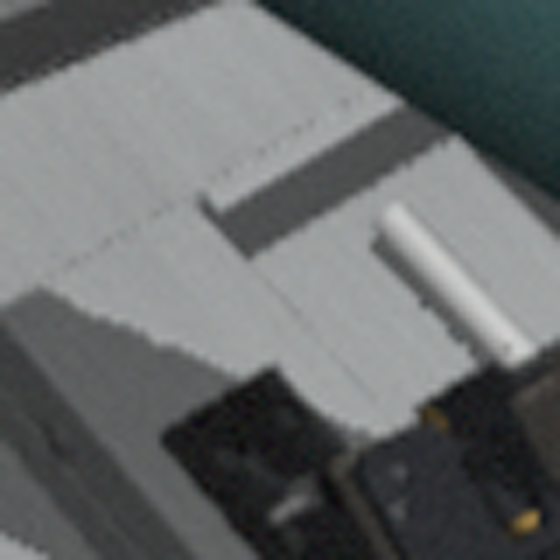

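The fingers are clear of the bat (the reported TCP is about 145 mm from the hinge). I'll move up and back out of the way, then check everything.

```bash
python3 -m crank '0 -0.8 2 0 0 0 50; 0 -0.8 3 0 0 0 50; 0 0 4 -4 0 0 50; 0 0 4 -5 0 0 50; -0.5 2 3 -5 0 0 50; -1 3 2 -5 0 0 50; -1 4 1 -5 0 0 50; -1 4 0 -4 0 0 50'
python3 -m crank '-1 4 0 0 0 0 50; -1 4 0 0 0 0 50; -1 4 0 0 0 0 50; -1 4 0 0 0 0 50; 0 4 0 0 0 0 50; 0 4 0 0 0 0 50; 0 4 0 0 0 0 50; 0 0 0 0 0 0 50'
python3 - <<'E'
from h import *
C=cams()
for n in C: cv2.imwrite(f"pics/{n}11.png",cv2.resize(C[n]["frame"],(784,588),interpolation=cv2.INTER_CUBIC))
x,y=275,220
cv2.imwrite("pics/s11z.png",cv2.resize(C["side"]["frame"][y:y+125,x:x+135],None,fx=4.5,fy=4.5,interpolation=cv2.INTER_CUBIC))
E
```

```text
time: 26.65
tcp_pos: [0.4252, -0.1641, 0.4134]
tool_rot: [-2.162, -2.254, 0.012]
ft_force: [1.5, 0.9, -0.6]
grip_width: 0.501
time: 27.45
tcp_pos: [0.3838, 0.1192, 0.411]
tool_rot: [-2.147, -2.258, 0.014]
ft_force: [-0.5, -0.7, -0.5]
grip_width: 0.501
```

View pics/side11.png

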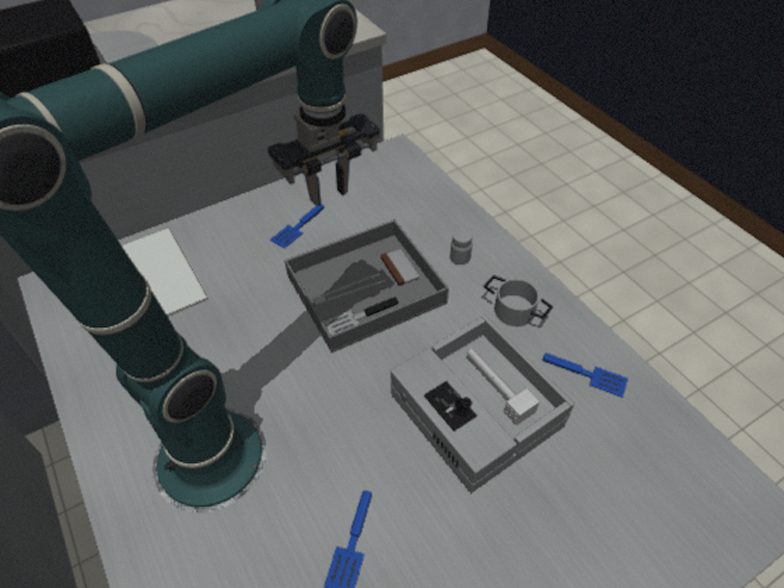

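View pics/s11z.png

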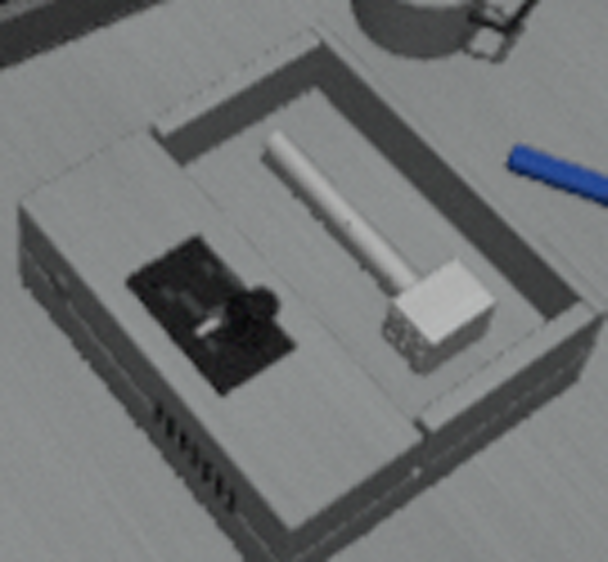

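View pics/top11.png

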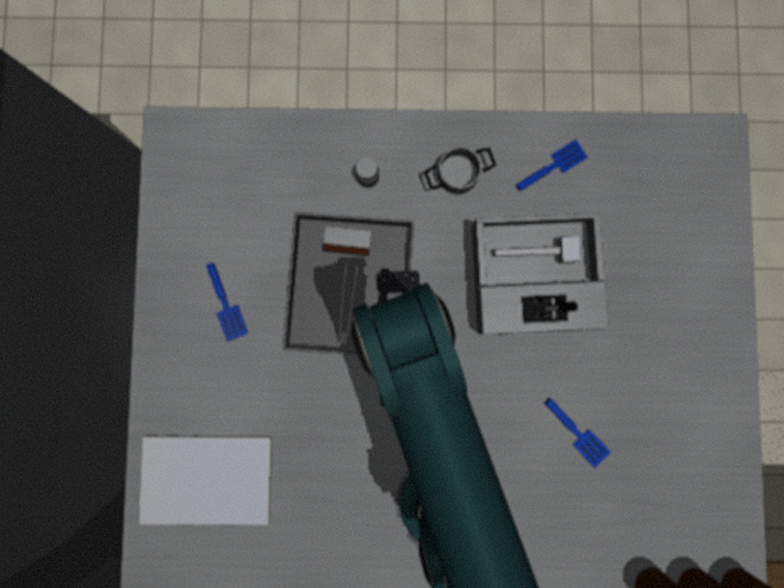

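Bat now leans to -y (grip end (262,300) in the zoom), and the mallet lies in the well. I'll check the bat tip against the "home, on" prediction.

Run:
```python
from h import *
C=cams()
a=np.radians(2.8);H=np.array([.4545,-.212,.098]);ex=np.array([np.cos(a),np.sin(a),0]); ey=np.array([-np.sin(a),np.cos(a),0]); ez=np.array([0,0,1])
ims=[]
for n,(x,y) in (("side",(300,262)),("top",(365,200))):
    c=C[n]
    g=np.clip(cv2.resize(c["frame"][y:y+50,x:x+50],None,fx=8,fy=8,interpolation=cv2.INTER_CUBIC).astype(float)*2.5-20,0,255).astype(np.uint8)
    for ang,out,col in((-.5,0,(0,0,255)),(-.38,0,(0,255,0)),(-.5,.01,(255,255,0))):
        b=np.sin(ang)*ey+np.cos(ang)*ez
        for r in(.030,.093):
            p=proj(c,H+b*(r+out));cv2.drawMarker(g,(int((p[0]-x)*8+4),int((p[1]-y)*8+4)),col,0,12,1)
    ims.append(g)
cv2.imwrite("pics/fin.png",np.hstack(ims))
```

```text
(no output)
```

View pics/fin.png

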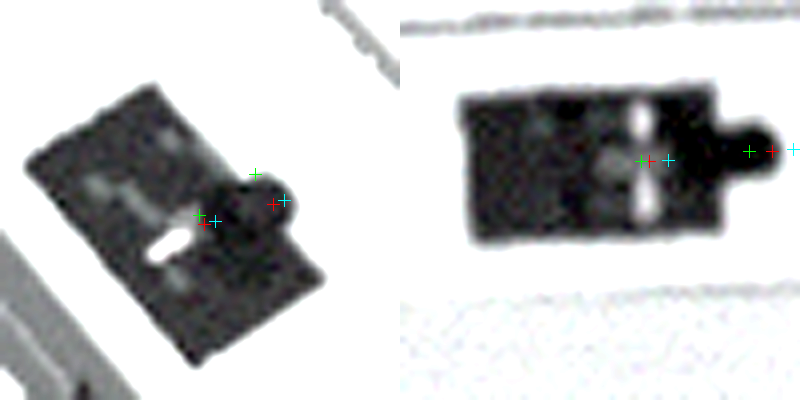

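Run:
```python
from h import *
np.set_printoptions(precision=4,suppress=True)
C=cams()
H=np.array([.4545,-.212,.098])
f=lambda x,y:(x/8-.44)
for su in((266,205),(268,208)):
  for tu in(754,758,762):
    X,e=tri(C,(300+su[0]/8-.44,262+su[1]/8-.44),(365+(tu-400)/8-.44,200+150/8-.44)); d=X-H
    print(su,tu,X,round(e,2),"ang",np.arctan2(d[1],d[2]),"r",np.hypot(d[1],d[2]))
X,e=tri(C,(300+182/8-.44,262+232/8-.44),(365+(643-400)/8-.44,200+162/8-.44));print("pin?",X,e)
# side-only in plane of the bat
c=C["side"];a=np.radians(2.8);ex=np.array([np.cos(a),np.sin(a),0]);o=-c["R"].T@c["t"]
for uv in((266,205),(268,208)):
    d=c["R"].T@np.linalg.solve(c["camera_matrix"],[300+uv[0]/8-.44,262+uv[1]/8-.44,1]);q=o+d*(((H-o)@ex)/(d@ex))-H
    print("side only",np.arctan2(q[1],q[2]),np.hypot(q[1],q[2]))
```

```text
(266, 205) 754 [ 0.4576 -0.2523  0.172 ] 0.05 ang -0.49899476327786785 r 0.08423414449490102
(266, 205) 758 [ 0.4572 -0.2531  0.1736] 0.07 ang -0.49822446346740507 r 0.0860559641992462
(266, 205) 762 [ 0.4568 -0.2539  0.1752] 0.19 ang -0.4974821573942274 r 0.08787408262142853
(268, 208) 754 [ 0.4579 -0.2529  0.1705] 0.14 ang -0.5133695450541544 r 0.0832286988463016
(268, 208) 758 [ 0.4575 -0.2537  0.1721] 0.02 ang -0.5122627384065446 r 0.08505236872626222
(268, 208) 762 [ 0.4571 -0.2545  0.1738] 0.1 ang -0.5111990361362223 r 0.08687237416913034
pin? [ 0.4518 -0.2239  0.1193] 1.1880242424763536
side only -0.49641931370309084 0.0872532432951031
side only -0.5095981477595484 0.08744542546830922
```

Two-view bat tip: angle -0.50 rad, 84–88 mm from the hinge, against 93 mm expected when home, so it is not out. I'll hand in.

```bash
python3 -c "
from plant import ctrl
o=ctrl.get_obs();print(o['time'],o['ft_force'],abs(o['qvel']).max())
print(ctrl.close_job())"
```

```text
27.75 [-0.18084741  0.25226457 -0.14679766] 0.004756652114943048
the job is handed in; nothing more can be done
None
```

The mallet is lying in the steriliser's well and the toggle is switched on. I handed the job in at 27.75 s of the 67 s allowed; no verdict is reported.

**What I did**
- **Mallet:** I gripped it by the handle just behind the head. I set it down along the well's length, head to the -y side, and released once the wrist force showed it touching the floor.
- **Toggle:** I pulled the bat out about 16 mm, swung it along the arc to its -y stop, eased it in and let go.

**Last checks**
- **Well:** both camera views show the mallet inside the well.
- **Bat:** its tip measured at -0.50 rad, which is fully on. It sat 84–88 mm from the hinge against 93 mm expected when home. That reads a few mm short, which I put down to measuring error; the bat is certainly not sticking out.
- **Other things:** the scraper, turner, pot and shaker look unmoved. The arm's shadow covered the tongs in the last pictures, but they still showed in the crate.
- **Robot:** it was clear of everything, with the wrist force near zero.

**What went wrong or disagreed**
- **First grasp missed:** the fingers closed on nothing. The pictures showed the fingertips about 23–25 mm above the reported TCP, and allowing for that made the second grasp work.
- **Camera views:** the two views disagreed by about 5–8 mm in y, and heights measured from both came out about 6–10 mm low.

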